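# Feel for a pillar's blind hole on a sprung pin and hold it hole-up

## Robot

A 6-joint arm with a two-finger parallel gripper is mounted at the origin on a cart in front of the work surface, level with it; the furniture and walls round the work are solid. World frame = base frame: x ahead of the robot, y to its left, z up, the work surface at z = 0. Lengths are in m, angles in rad, forces in N, time in s.
With the tool pointing down it reaches from about 0.4 to 0.925 m from the base axis. Payload 3.4 kg.
Tool frame: the origin (TCP) lies on the centre line of the jaws, within the pads' length; the fingertips stand 22 mm ahead of it and the grasp point (between the pads) lies 3 mm ahead of it; x points along the fingers, z is the direction in which the jaws open and shut, and the axes are right-handed (so a half turn about x gives the same grasp; the last joint's range is limited). The gripper opens to 85 mm and grips with 20 to 120 N. Pads are 22 mm wide; open, the fingers measure 114 mm over their backs; the gripper's body (76 mm by 85 mm) begins 54 mm behind the grasp point. The pads swing forward as they close: fully open they stand 13 mm farther back than shut.
Start: joints at [-1.2, 0.307, 1.506, -0, 1.328, -0.073], TCP at [0.247, -0.519, 0.253] pointing down, gripper open.
Joint ranges: [-3.12, 3.12], [-1.05, 2.28], [0.14, 2.33], [-1.42, 4.57], [0.1, 2.73], [-2.68, 2.68]. Speed limits (rad/s): [2.57, 2.57, 3.14, 3.14, 3.14, 3.14].

## Interface

Orientations are given as [roll, pitch, yaw] about the fixed x, y, z axes, in that order (R = Rz(yaw) Ry(pitch) Rx(roll)).
In Python, from cell import robot, imaging, ticket gives the robot as it stands.
- The arm moves only by the tool drive_tool, never from a script. Its argument "rows" is a list of rows, each a list of 2 entries, a list of its own where there are three numbers: the shift along the tool's x, y, z in cm, then the turn about the tool's x in rad. In form: [[[x, y, z], yaw], ...]. A call has 1 to 12 rows; each row is the pose to reach, as a shift and turn from the pose measured when the call began, along the tool's axes at that moment; what a row does not reach only later rows make up. A row lasts 1/12 s, in which the tool goes at most 41.7 mm and 7.16 degrees, less where a joint would pass 70% of its speed; a pose out of reach is approached as far as the arm can. A call with a gripper value outside its range is refused whole. "hand" is the opening in per cent of the stroke, from 0 (shut) to 100 (fully open), set as the call begins (left out, the last holds). The fingers move at their own pace and stop on an object; "force" is the grip in N (left out, the last holds). Time passes only in rows, so rows that repeat a pose let the fingers close. It gives the time, the measured TCP pose, the force and the opening at its end, in the units of the state.
- robot.get_obs(): the state, without advancing time (a new reading comes with each control period).
- imaging.get_image(name): name is "side" or "top" or "wrist"; returns the picture (480x640x3 uint8, red, green, blue); there is no depth.
- imaging.calibration(name): a dict with "camera_matrix" (3x3 intrinsics, pixels), "rvec" (rotation vector, rad) and "tvec" (3), from world to camera coordinates, as OpenCV has them. Camera axes: x right, y down, z forward; pixel columns grow to the right and rows downward; lengths in m; the calibration is good to about 2 mm. A picture is of the moment at which its call begins: read the wrist's pose just before it. calibration takes no time and is no camera call; for the wrist camera it gives the pose at the moment of the call.
- ticket.sign_off(): hands the job in, once; it reports no verdict.
Trained networks look in the newest picture that a camera, given by its name, has taken for a name from the list of things; names that differ only in an ending like _2 or _b are one class to them, and where a whole thing is asked for, a point or a joint stands for the part that bears it (a point fixed in the world has none). Each returns a list of dicts, best first, with "score" (0 to 1); they miss things now and then, are a little off and sometimes report something else, mostly with a low value. They report only what shows in the picture. A call takes as long as a camera call. They do not tell look-alikes from the thing itself.
- imaging.cut_out(camera, name): "mask" (480x640 bool, what is visible of it) and "bbox" ([left, top, width, height] in pixels, round what is visible of it).
The state is a dict: "t": time; "qpos": joint angles; "dq": joint speeds; "joint_efforts": joint torques, N m; "tcp_pos": TCP position; "orientation": TCP orientation; "ft_force": force on the tool from outside, world axes, zero at the start; "moment": the same for the moment, N m; "gripper_width": finger opening in m.
Only numpy, scipy, OpenCV 4.12 (cv2) and the standard library are available. Lean on these libraries where they do the work, as an engineer would, in place of code of your own. Each camera call takes 0.05 s, during which the arm holds its last target. There are 200 camera calls.

## Task

The dark blue square spacer pillar lying on the bench has a blind hole in one end and is solid at the other: pick it up, turn it upright and lower the middle of its lower end gently onto the sprung feeler pin to feel which end it is - if the pin slips into the hole, turn the pillar over; if it meets solid metal, press the pin down about halfway for a moment. Then lift the pillar straight up off the pin until its lower end is about 15 cm above the bench and finish there, still holding it steady in the gripper over the pin with the hole pointing straight up, ready for its insert. Leave the other things on the bench where they lie.

Things in the scene. Friction and masses are not known exactly. Their poses are not given: they have to be found in the camera images.
- pillar_mid (a point): Centre of a dark blue square aluminium spacer pillar, 34 x 34 x 64 mm (about 0.16 kg), with a thin bright line round it near each end so that both ends look alike from the side. It starts lying on one of its long faces, centre 17 mm above the bench, pointing any way. Its x axis runs along the pillar's length and points out of the end that has the blind hole; its z axis points up at the start.
- pillar_hole_end (a point): Middle of the pillar's bored end face, 32 mm from its centre along +x: mouth of a plain round blind hole, 18 mm across and 40 mm deep. Same axes as the pillar.
- pillar_solid_end (a point): Middle of the pillar's other, solid flat end face, 32 mm from its centre along -x. Same axes as the pillar.
- feeler_tip (a point): Top of a sprung upright steel feeler pin, 8 mm thick, at the middle of a grey base 76 x 76 x 18 mm that is fixed to the bench. The pin's tip starts 62 mm above the bench and stands 30 mm out of its brass collar (18 mm across, collar top 32 mm above the bench). z points up.
- feeler (a joint): How far the feeler pin is pushed down into its base, m: 0 at rest, 0.014 fully down. The spring needs about 2 N to start, 3 N at 4 mm, 4 N at 8 mm and 5.5 N at the 14 mm stop, and pushes the pin back up.
- screw_dish: Bystander, not to be disturbed: round pressed-steel dish of small screws, 85 mm across, 18 mm high; origin at the centre of its underside
- flux_tub: Bystander, not to be disturbed: small round tub, black lid, amber body, 47 mm across, 29 mm high; origin at the centre of its underside
- usb_stick: Bystander, not to be disturbed: black usb stick, 52 x 18 x 8 mm; origin at the centre of its underside
- paste_syringe: Bystander, not to be disturbed: white and blue paste syringe lying down, 93 x 22 x 13 mm; origin at the centre of its underside
- driver_1: Bystander, not to be disturbed: small screwdriver with blue handle lying down, 142 x 12 x 12 mm; origin at the centre of its underside
- mouse: Bystander, not to be disturbed: black computer mouse, 124 x 67 x 38 mm; origin at the centre of its underside
Mind the look-alikes: they are no part of the job. Of the things like the part that bears pillar_mid, leave any that is pink; of the rest the smaller one is meant. What is shaped like the part that bears feeler_tip but orange is not meant.

How it is judged:
On the way:
1. the pillar, held upright with its hole up, presses the feeler pin down at least 4 mm with the middle of its solid end (angle between pillar_mid's own x axis and vertical below 0.26 rad and value of joint feeler above 0.004 m and contact force between pillar and feeler above 1 N and contact force between the fingers and pillar above 1 N and horizontal distance between pillar_solid_end and feeler_tip below 0.01 m), for 0.2 s.
At the end, for the whole second after the job is handed in: The gripper holds the pillar still in the air over the feeler pin (within 50 mm sideways), hole end up and upright within 0.26 rad (15 degrees), its lower (solid) end 110 to 250 mm above the bench, touching nothing but the fingers; the feeler pin has sprung back (angle between pillar_mid's own x axis and vertical below 0.26 rad and height (world z) of pillar_solid_end between 0.11 and 0.25 m and horizontal distance between pillar_solid_end and feeler_tip below 0.05 m and contact force between the fingers and pillar above 1 N and linear speed of pillar below 0.03 m/s and angular speed of pillar below 0.3 rad/s and value of joint feeler below 0.002 m); the arm keeps its last pose, push and grip.
It fails at once if the pillar is jammed hard onto the feeler pin (over 25 N) (contact force between pillar and feeler above 25 N).
It fails at once if a bystander is moved more than 30 mm (distance of any of screw_dish, flux_tub, usb_stick, paste_syringe, driver_1, mouse from where it was at the start of the episode above 0.03 m).
It also fails if it takes over 72 s, if anything falls off the work surface, if the arm or the gripper's body presses on something with over 40 N, if the wrist force passes 120 N, or if a joint passes its speed limit or range.

## Working session

There is one attempt and no reset: what is moved stays moved. The work goes in short steps, Python scripts to look and compute and a tool call to move; the robot and the scene stay as the last step left them, time stands still between calls to the robot, and variables do not carry over. Pictures are saved under pics/ and viewed, about 8 in all and at most 12, crops included, and the job is handed in when it is done.

Besides the shell and the picture viewer there is one more tool, called after "Call:" as name(argument=value, ...) on one line, values as JSON. drive_tool: Moves the arm, as the interface text tells. Its arguments: {"type":"object","properties":{"rows":{"type":"array"},"hand":{"type":"number"},"force":{"type":"number"}},"required":["rows"]}

```bash
mkdir -p pics; ls
python3 - <<'E'
from cell import robot, imaging
import cv2,numpy as np
o=robot.get_obs(); print(o)
for n in ['top','side']:
    im=imaging.get_image(n); cv2.imwrite(f'pics/{n}0.png',im[:,:,::-1])
    for nm in ['pillar_mid','feeler_tip']:
        for d in imaging.cut_out(n,nm)[:4]:
            m=d['mask'];ys,xs=np.nonzero(m); print(n,nm,round(d['score'],2),d['bbox'],xs.mean(),ys.mean(),im[m].mean(0).astype(int))
    c=imaging.calibration(n); print(c)
E
```

```text
pics
{'t': 0.0, 'qpos': array([-1.20048724e+00,  3.07542337e-01,  1.50766405e+00, -9.97559788e-06,
        1.32839992e+00, -7.35071856e-02]), 'dq': array([-0.00053014, -0.00080066, -0.00032947,  0.00080194, -0.00036558,
       -0.00043678]), 'joint_efforts': array([-2.14565453e-04, -4.57554102e+01, -2.51914001e+01, -8.39003064e-05,
        1.34465660e-02,  3.80245851e-06]), 'tcp_pos': array([ 0.24663385, -0.51869972,  0.25240208]), 'orientation': array([3.07289218, 1.56878265, 1.94591452]), 'ft_force': array([-0.71441146,  0.97276739, -0.15290517]), 'moment': array([ 0.05284291, -0.00363453, -0.02349942]), 'gripper_width': 0.08522062932641378}
top pillar_mid 0.96 [253.2, 262.0, 20.0, 33.0] 264.2361623616236 277.40036900369006 [46 60 85]
top pillar_mid 0.71 [244.1, 336.2, 29.8, 15.2] 256.8183962264151 343.0188679245283 [130  91 112]
{'camera_matrix': array([[477.33099496,   0.        , 315.40945311],
       [  0.        , 477.33099496, 238.12180092],
       [  0.        ,   0.        ,   1.        ]]), 'rvec': array([ 2.07687147, -2.12882668,  0.16980615]), 'tvec': array([0.06972955, 0.53757874, 0.99520668])}
side pillar_mid 0.87 [183.8, 242.3, 27.7, 30.0] 196.92979127134726 255.54459203036052 [169  99 121]
side pillar_mid 0.84 [245.1, 233.5, 28.7, 24.9] 259.39478260869566 244.97565217391303 [44 65 98]
side pillar_mid 0.67 [308.5, 219.6, 20.0, 26.3] 319.4871794871795 231.86446886446888 [28 53 93]
side feeler_tip 0.62 [369.8, 290.1, 2.7, 15.6] 369.22641509433964 296.5660377358491 [117 115 115]
side feeler_tip 0.6 [278.6, 301.8, 7.7, 15.4] 281.9156626506024 309.1927710843373 [124 121 119]
{'camera_matrix': array([[469.25055796,   0.        , 318.46360074],
       [  0.        , 469.25055796, 233.91422924],
       [  0.        ,   0.        ,   1.        ]]), 'rvec': array([ 1.89059844, -0.51717863,  0.36784859]), 'tvec': array([-0.44156062,  0.18109497,  0.73447653])}
```

View pics/top0.png

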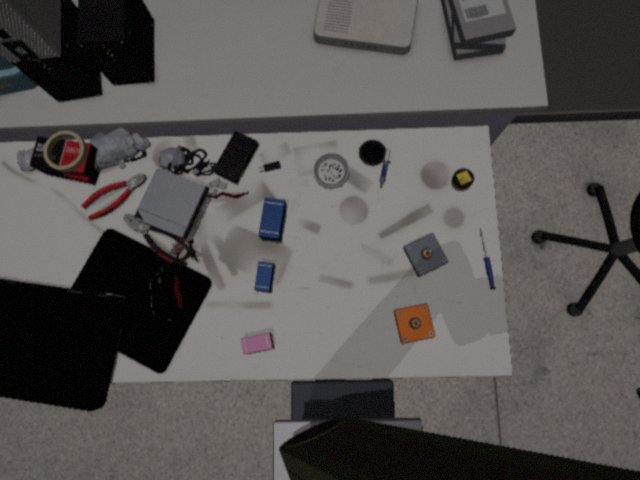

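View pics/side0.png

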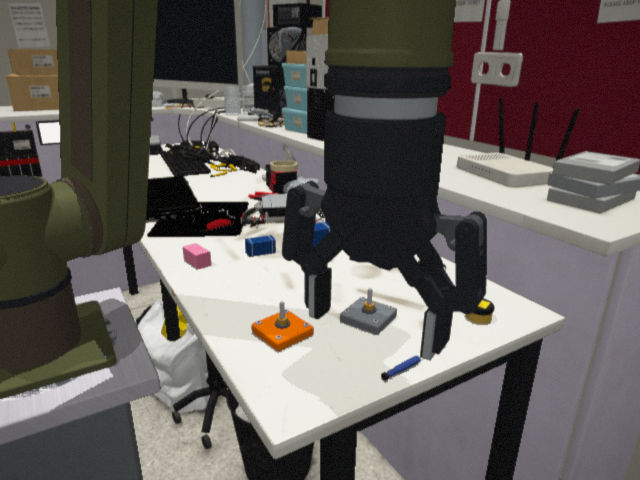

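The grey base is at about (426,254). The small blue pillar is at (264,277) and the larger blue look-alike at (273,219). The pink pillar and the orange base are decoys. Next I'll compute world positions.

```bash
cat > h.py <<'E'
import numpy as np, cv2
from cell import robot, imaging
from scipy.spatial.transform import Rotation as R
def w(cal,px,z):
    K=cal['camera_matrix'];Rm=cv2.Rodrigues(np.array(cal['rvec']))[0];t=np.array(cal['tvec']).ravel()
    C=-Rm.T@t; d=Rm.T@np.linalg.inv(K)@np.array([px[0],px[1],1.]); return C+d*(z-C[2])/d[2]
def proj(cal,P):
    return cv2.projectPoints(np.array(P,float).reshape(-1,3),np.array(cal['rvec']),np.array(cal['tvec']),cal['camera_matrix'],None)[0].reshape(-1,2)
def state():
    o=robot.get_obs();M=R.from_euler('xyz',o['orientation']).as_matrix()
    return o,np.array(o['tcp_pos']),M
E
python3 - <<'E'
from h import *
im=imaging.get_image('top');c=imaging.calibration('top')
for nm,z in [('pillar_mid',.034)]:
    for d in imaging.cut_out('top',nm):
        r=cv2.minAreaRect(np.argwhere(d['mask'])[:,::-1].astype(np.float32))
        b=cv2.boxPoints(r); print(d['score'],r,[w(c,p,z).round(3) for p in b],w(c,r[0],z))
for nm,px,z in [('base',(426,254),.018),('pin',(427,254),.05),('big',(273,219),.04),('orange',(415,323),.018)]:
    print(nm,w(c,px,z).round(3))
for nm in ['screw_dish','flux_tub','usb_stick','paste_syringe','driver_1','mouse']:
    for d in imaging.cut_out('top',nm)[:2]:
        b=d['bbox']; print(nm,round(d['score'],2),b,w(c,(b[0]+b[2]/2,b[1]+b[3]/2),.01).round(3))
o,p,M=state();print(M.round(3)); cw=imaging.calibration('wrist'); Rm=cv2.Rodrigues(np.array(cw['rvec']))[0]; C=-Rm.T@np.ravel(cw['tvec'])
print('cam in tool',M.T@(C-p),(M.T@Rm.T).round(3),cw['camera_matrix'])
E
```

```text
0.84 ((264.84295654296875, 276.83447265625), (17.409345626831055, 29.96977996826172), 6.709836483001709) [array([0.429, 0.194, 0.034]), array([0.495, 0.186, 0.034]), array([0.489, 0.148, 0.034]), array([0.423, 0.156, 0.034])] [0.45893014 0.17089486 0.034     ]
0.83 ((272.3919372558594, 219.6486358642578), (23.344655990600586, 42.57933807373047), 9.462322235107422) [array([0.545, 0.188, 0.034]), array([0.643, 0.172, 0.034]), array([0.632, 0.119, 0.034]), array([0.535, 0.136, 0.034])] [0.58850752 0.15365898 0.034     ]
0.79 ((256.91680908203125, 343.6006774902344), (16.642667770385742, 31.40895652770996), 78.2317123413086) [array([0.326, 0.225, 0.034]), array([0.338, 0.158, 0.034]), array([0.304, 0.151, 0.034]), array([0.292, 0.218, 0.034])] [0.31489389 0.18812571 0.034     ]
base [ 0.503 -0.189  0.018]
pin [ 0.498 -0.185  0.05 ]
big [0.589 0.152 0.04 ]
orange [ 0.351 -0.156  0.018]
screw_dish 0.79 [309.9, 155.8, 37.5, 32.2] [0.706 0.023 0.01 ]
flux_tub 0.61 [453.3, 166.8, 20.7, 24.3] [ 0.678 -0.289  0.01 ]
usb_stick 0.58 [259.1, 165.2, 20.8, 7.0] [0.719 0.163 0.01 ]
paste_syringe 0.72 [452.6, 168.4, 21.9, 24.0] [ 0.675 -0.289  0.01 ]
paste_syringe 0.45 [383.3, 149.6, 2.8, 34.7] [ 0.714 -0.108  0.01 ]
driver_1 0.71 [483.7, 258.0, 13.3, 32.0] [ 0.455 -0.33   0.01 ]
mouse 0.77 [153.3, 266.9, 29.9, 52.4] [0.43  0.394 0.01 ]
[[-0.     0.903  0.429]
 [-0.     0.429 -0.903]
 [-1.    -0.     0.   ]]
cam in tool [-0.12106456  0.0718058  -0.00028105] [[ 0.001 -0.281  0.96 ]
 [-0.    -0.96  -0.281]
 [ 1.     0.    -0.001]] [[337.27348982   0.         322.54101834]
 [  0.         337.27348982 242.23136211]
 [  0.           0.           1.        ]]
```

Call:
drive_tool(rows=[[[0, 3.5, -2.5], 0.05], [[0, 7, -5], 0.1], [[0, 10, -8], 0.15], [[0, 13, -10], 0.2], [[0, 17, -13], 0.25], [[0, 20, -15], 0.3], [[0, 23, -18], 0.35], [[0, 27, -21], 0.4], [[0, 30, -23], 0.45], [[0, 33.5, -26], 0.5], [[0, 36, -28], 0.56], [[0, 37, -28.7], 0.56]])

```text
t: 1.7
tcp_pos: [0.4595, -0.0966, 0.2537]
orientation: [2.584, 1.568, 0.898]
ft_force: [-0.1, -0.3, 1.0]
gripper_width: 0.0852
```

Call:
drive_tool(rows=[[[1, 0.6, -3.5], 0], [[2, 1.2, -7], 0], [[3, 2, -11], 0], [[4, 3, -15], 0], [[6, 3.7, -19], 0], [[7, 4.3, -23], 0], [[8, 4.9, -27], 0], [[8, 4.9, -27], 0]])

```text
t: 2.37
tcp_pos: [0.5405, 0.1722, 0.1727]
orientation: [2.928, 1.565, 1.246]
ft_force: [0.3, -0.5, 0.2]
gripper_width: 0.0854
```

Run:
```python
from h import *
o,p,M=state();print(p,M.round(3));im=imaging.get_image('wrist');c=imaging.calibration('wrist')
cv2.imwrite('pics/w1.png',im[:,:,::-1])
for d in imaging.cut_out('wrist','pillar_mid'):
    r=cv2.minAreaRect(np.argwhere(d['mask'])[:,::-1].astype(np.float32)); print(d['score'],r,w(c,r[0],.034),[w(c,q,.034).round(3) for q in cv2.boxPoints(r)])
```

```text
[0.54046829 0.17219792 0.17273528] [[ 0.002  0.994 -0.111]
 [ 0.006 -0.111 -0.994]
 [-1.     0.001 -0.006]]
0.77 ((337.71575927734375, 168.47970581054688), (68.46841430664062, 128.10218811035156), 4.085616588592529) [0.59184127 0.15417179 0.034     ] [array([0.548, 0.189, 0.034]), array([0.641, 0.171, 0.034]), array([0.632, 0.122, 0.034]), array([0.538, 0.136, 0.034])]
0.59 ((329.9668273925781, 316.62982177734375), (40.15494918823242, 81.78155517578125), 3.0127875804901123) [0.46850773 0.1729795  0.034     ] [array([0.431, 0.197, 0.034]), array([0.508, 0.184, 0.034]), array([0.503, 0.151, 0.034]), array([0.425, 0.161, 0.034])]
```

View pics/w1.png

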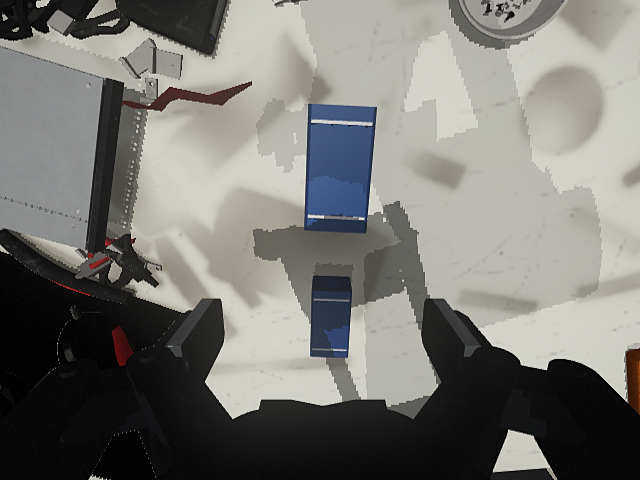

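The small pillar is at (330,320), and its far end face shows dark at rows 276–290. I'll crop and brighten it.

Run:
```python
import cv2,numpy as np
im=cv2.imread('pics/w1.png')[268:300,305:360].astype(float)
im=np.clip((im/255)**.45*255,0,255).astype(np.uint8)
cv2.imwrite('pics/w1c.png',cv2.resize(im,None,fx=12,fy=12,interpolation=cv2.INTER_NEAREST))
```

```text
(no output)
```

View pics/w1c.png

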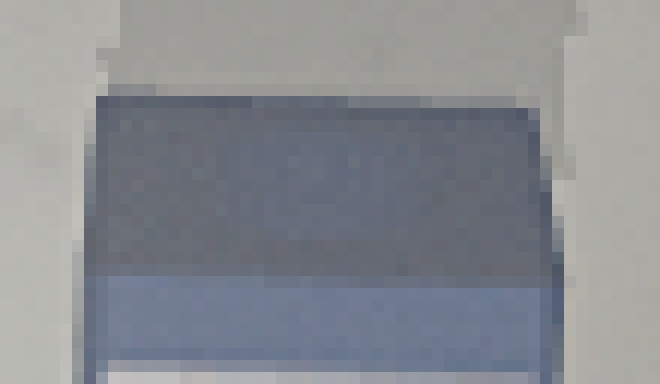

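Call:
drive_tool(rows=[[[0, -4, 0.4], 0], [[0, -8, 0.9], 0], [[0, -12, 1.3], 0], [[0, -16, 1.8], 0], [[0, -20, 2.2], 0], [[0, -24, 2.7], 0], [[0, -24, 2.7], 0], [[0, -24, 2.7], 0]])

```text
t: 3.13
tcp_pos: [0.2947, 0.1661, 0.1737]
orientation: [3.052, 1.57, 1.37]
ft_force: [-0.2, -0.5, -0.8]
gripper_width: 0.0851
```

Run:
```python
from h import *
o,p,M=state();print(p,M.round(3),o['qpos'].round(3));im=imaging.get_image('wrist');c=imaging.calibration('wrist')
cv2.imwrite('pics/w2.png',im[:,:,::-1])
for d in imaging.cut_out('wrist','pillar_mid'):
    r=cv2.minAreaRect(np.argwhere(d['mask'])[:,::-1].astype(np.float32)); print(d['score'],d['bbox'],w(c,r[0],.034),[w(c,q,.034).round(3) for q in cv2.boxPoints(r)])
```

```text
[0.29472995 0.16605098 0.17368942] [[ 0.     0.994 -0.111]
 [ 0.001 -0.111 -0.994]
 [-1.     0.    -0.001]] [3.870e-01 6.400e-02 2.069e+00 1.000e-03 1.008e+00 2.068e+00]
0.86 [253.0, 2.8, 57.3, 61.2] [0.44513119 0.17935224 0.034     ] [array([0.466, 0.195, 0.034]), array([0.461, 0.159, 0.034]), array([0.424, 0.163, 0.034]), array([0.428, 0.201, 0.034])]
```

Run:
```python
import cv2,numpy as np
im=cv2.imread('pics/w2.png')[0:90,230:340].astype(float)
im=np.clip((im/255)**.45*255,0,255).astype(np.uint8)
cv2.imwrite('pics/w2c.png',cv2.resize(im,None,fx=6,fy=6,interpolation=cv2.INTER_NEAREST))
```

```text
(no output)
```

View pics/w2c.png

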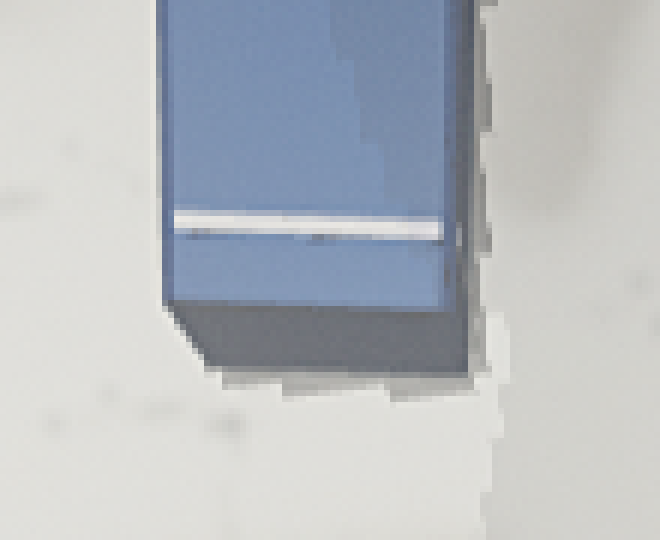

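Near end face is plain. The far (+X) end shows a faint disc, so it is probably the bored end. The tool rows only allow a turn about the tool's own axis, so I'll check how the arm behaves at its reach limit, in free air.

Call:
drive_tool(rows=[[[-2, 3.5, 0], 0], [[-4, 7, 0], 0], [[-6, 10.5, 0], 0], [[-8, 14, 0], 0], [[-10, 17.5, 0], 0], [[-12, 21, 0], 0], [[-14, 24.5, 0], 0], [[-16, 28, 0], 0], [[-18, 31.5, 0], 0], [[-20, 35, 0], 0], [[-20, 39, 0], 0], [[-20, 43, 0], 0]])

```text
t: 4.23
tcp_pos: [0.7295, 0.1168, 0.3784]
orientation: [1.984, 1.561, 0.299]
ft_force: [0.0, 0.6, -1.1]
gripper_width: 0.0854
```

Call:
drive_tool(rows=[[[0, 4, 0], 0], [[0, 8, 0], 0], [[0, 12, 0], 0], [[0, 16, 0], 0], [[0, 20, 0], 0], [[0, 24, 0], 0], [[0, 28, 0], 0], [[0, 30, 0], 0]])

```text
t: 4.9
tcp_pos: [0.9436, 0.0775, 0.3434]
orientation: [1.813, 1.528, 0.126]
ft_force: [1.3, -0.4, 1.2]
gripper_width: 0.0853
```

Run:
```python
from h import *
o,p,M=state();print(p,M.round(3),o['qpos'].round(3))
```

```text
[0.94363817 0.07747956 0.34342811] [[ 0.043  0.992 -0.116]
 [ 0.005 -0.116 -0.993]
 [-0.999  0.042 -0.01 ]] [0.036 0.919 0.143 0.004 2.037 1.725]
```

Call:
drive_tool(rows=[[[0, 4, 0], 0], [[0, 8, 0], 0], [[0, 12, 0], 0], [[0, 16, 0], 0], [[0, 20, 0], 0], [[0, 20, 0], 0]])

```text
t: 5.4
tcp_pos: [0.9825, 0.0537, 0.2976]
orientation: [1.779, 1.489, 0.092]
ft_force: [-0.9, -1.0, 0.7]
gripper_width: 0.0854
```

Run:
```python
from h import *
o,p,M=state();print(p,M.round(3),o['qpos'].round(3))
```

```text
[0.98249146 0.05369219 0.29761469] [[ 0.082  0.99  -0.115]
 [ 0.008 -0.116 -0.993]
 [-0.997  0.08  -0.017]] [0.009 0.968 0.143 0.007 1.949 1.699]
```

Call:
drive_tool(rows=[[[-30, 90, 0], 0], [[-30, 90, 0], 0], [[-30, 90, 0], 0], [[-30, 90, 0], 0], [[-30, 90, 0], 0], [[-30, 90, 0], 0], [[-30, 90, 0], 0], [[-30, 90, 0], 0], [[-30, 90, 0], 0], [[-30, 90, 0], 0], [[-30, 90, 0], 0], [[-30, 90, 0], 0]])

```text
t: 6.4
tcp_pos: [1.0011, 0.0024, 0.2916]
orientation: [1.75, 1.449, 0.063]
ft_force: [-0.0, -0.6, 0.3]
gripper_width: 0.0853
```

Run:
```python
from h import *
o,p,M=state();print(p,M.round(3),o['qpos'].round(3))
```

```text
[1.00108157 0.00243273 0.29162466] [[ 0.121  0.986 -0.115]
 [ 0.008 -0.117 -0.993]
 [-0.993  0.119 -0.022]] [-0.044  0.976  0.143  0.014  1.902  1.648]
```

Call:
drive_tool(rows=[[[-60, 40, 0], 0], [[-60, 40, 0], 0], [[-60, 40, 0], 0], [[-60, 40, 0], 0], [[-60, 40, 0], 0], [[-60, 40, 0], 0]])

```text
t: 6.9
tcp_pos: [0.9493, -0.0121, 0.4116]
orientation: [1.732, 1.412, 0.044]
ft_force: [-0.5, 0.0, 0.0]
gripper_width: 0.0853
```

Call:
drive_tool(rows=[[[-40, 40, 0], 0], [[-40, 40, 0], 0], [[-40, 40, 0], 0]])

```text
t: 7.15
tcp_pos: [0.9371, -0.0207, 0.4518]
orientation: [1.718, 1.374, 0.031]
ft_force: [-0.1, -0.4, -0.7]
gripper_width: 0.0854
```

Call:
drive_tool(rows=[[[-40, 40, 0], 0], [[-40, 40, 0], 0]])

```text
t: 7.32
tcp_pos: [0.9306, -0.0263, 0.4808]
orientation: [1.709, 1.338, 0.021]
ft_force: [-0.4, -0.3, 0.8]
gripper_width: 0.0853
```

Call:
drive_tool(rows=[[[-40, 40, 0], 0]])

```text
t: 7.4
tcp_pos: [0.9287, -0.029, 0.4969]
orientation: [1.705, 1.312, 0.016]
ft_force: [0.3, -0.7, -0.8]
gripper_width: 0.0853
```

Call:
drive_tool(rows=[[[-40, 40, 0], 0]])

```text
t: 7.48
tcp_pos: [0.9263, -0.0317, 0.5153]
orientation: [1.7, 1.283, 0.011]
ft_force: [-0.5, -0.5, -1.1]
gripper_width: 0.0855
```

Run:
```python
from h import *
o,p,M=state();print(p,M.round(3),o['qpos'].round(3))
```

```text
[ 0.92632979 -0.0317192   0.51533514] [[ 0.284  0.952 -0.112]
 [ 0.003 -0.118 -0.993]
 [-0.959  0.282 -0.037]] [-0.091  0.739  0.144  0.031  1.972  1.614]
```

Single-row calls against the reach limit tilt the tool about 1.7° each. With the tool tilted 45°, a half turn about its own axis takes the pillar from lying to upright. I'll first carry the pillar to open bench.

Call:
drive_tool(rows=[[[1.5, -3.5, -0.8], 0], [[3, -7, -1.6], 0], [[4.5, -10.5, -2.5], 0], [[6, -14, -3.3], 0], [[7.5, -17.5, -4.1], 0], [[9, -21, -5], 0], [[10.5, -24.5, -5.8], 0], [[12, -28, -6.6], 0], [[13.5, -31.5, -7.4], 0], [[15, -35, -8.2], 0], [[16.5, -38.5, -9.1], 0], [[17, -40, -9.5], 0]])

```text
t: 8.48
tcp_pos: [0.5978, 0.1111, 0.2398]
orientation: [1.7, 1.29, 0.013]
ft_force: [-0.9, -0.3, -2.1]
gripper_width: 0.0853
```

Call:
drive_tool(rows=[[[1.5, -3.5, -0.8], 0], [[3, -7, -1.6], 0], [[4.5, -10.5, -2.5], 0], [[6, -14, -3.3], 0], [[7.5, -17.8, -4.1], 0], [[7.5, -17.8, -4.1], 0]])

```text
t: 8.98
tcp_pos: [0.4422, 0.1714, 0.1155]
orientation: [1.685, 1.305, -0.001]
ft_force: [-1.0, -0.6, -1.0]
gripper_width: 0.0855
```

```bash
cat >> h.py <<'E'
def to(T,yaw_to=None):
    o,p,M=state(); d=M.T@(np.array(T)-p)*100
    print('p',p.round(4),'x',M[:,0].round(3),'y',M[:,1].round(3),'z',M[:,2].round(3),'q',o['qpos'].round(2)); print('shift cm',d.round(2))
E
python3 - <<'E'
from h import *
im=imaging.get_image('wrist');c=imaging.calibration('wrist')
cv2.imwrite('pics/w3.png',im[:,:,::-1])
for d in imaging.cut_out('wrist','pillar_mid'):
    r=cv2.minAreaRect(np.argwhere(d['mask'])[:,::-1].astype(np.float32)); print(d['score'],d['bbox'],w(c,r[0],.034),[w(c,q,.034).round(3) for q in cv2.boxPoints(r)])
to((.460,.172,.026))
E
```

```text
0.9 [291.2, 216.2, 52.9, 99.5] [0.46683237 0.17689948 0.034     ] [array([0.437, 0.199, 0.034]), array([0.501, 0.19 , 0.034]), array([0.496, 0.155, 0.034]), array([0.432, 0.164, 0.034])]
0.88 [284.7, 0.0, 82.9, 145.9] [0.59062218 0.15930421 0.034     ] [array([0.548, 0.192, 0.034]), array([0.641, 0.177, 0.034]), array([0.632, 0.127, 0.034]), array([0.54 , 0.142, 0.034])]
p [0.4513 0.1732 0.1199] x [ 0.276  0.004 -0.961] y [ 0.955 -0.115  0.273] z [-0.109 -0.993 -0.035] q [ 0.34  0.25  2.07 -0.17  0.57  2.16]
shift cm [ 9.27 -1.72  0.35]
```

Call:
drive_tool(rows=[[[2, -0.3, 0], 0], [[4, -0.6, 0], 0], [[6, -0.9, 0], 0], [[8, -1.2, 0], 0], [[9.1, -1.4, 0], 0], [[9.1, -1.4, 0], 0], [[9.1, -1.4, 0], 0]])

```text
t: 9.67
tcp_pos: [0.4654, 0.1754, 0.0293]
orientation: [1.702, 1.289, 0.016]
ft_force: [-0.0, 0.8, 0.5]
gripper_width: 0.0856
```

Call:
drive_tool(rows=[[[0, 0, 0], 0], [[0, 0, 0], 0], [[0, 0, 0], 0], [[0, 0, 0], 0], [[0, 0, 0], 0], [[0, 0, 0], 0], [[0, 0, 0], 0], [[0, 0, 0], 0]], hand=0, force=40)

```text
t: 10.33
tcp_pos: [0.4659, 0.1755, 0.0304]
orientation: [1.704, 1.287, 0.018]
ft_force: [-0.7, -2.1, 8.1]
gripper_width: 0.0337
```

Run:
```python
from h import *
to((.52,0.0,.10)); print(robot.get_obs()['gripper_width'])
```

```text
p [0.4659 0.1755 0.0304] x [ 0.28   0.005 -0.96 ] y [ 0.954 -0.116  0.278] z [-0.11  -0.993 -0.037] q [ 0.34  0.44  2.14 -0.3   0.3   2.3 ]
shift cm [-5.25  9.13 16.58]
0.03368099304649997
```

Call:
drive_tool(rows=[[[-2.2, 0.6, 0], 0], [[-4.5, 1.3, 0], 0], [[-6.7, 2, 0], 0], [[-6.5, 3.3, 3.5], 0], [[-6.2, 4.6, 7], 0], [[-6, 6, 10.5], 0], [[-5.8, 7.3, 14], 0], [[-5.6, 8.2, 16.7], 0], [[-5.6, 8.2, 16.7], 0]])

```text
t: 11.08
tcp_pos: [0.5122, -0.0046, 0.1016]
orientation: [1.699, 1.283, 0.008]
ft_force: [0.1, -1.0, -1.6]
gripper_width: 0.0335
```

Run:
```python
from h import *
to((.51,0.0,.0315)); print(robot.get_obs()['gripper_width'])
```

```text
p [ 0.5122 -0.0046  0.1016] x [ 0.284  0.002 -0.959] y [ 0.952 -0.12   0.281] z [-0.115 -0.993 -0.036] q [-0.12  0.31  2.05  0.07  0.5   1.52]
shift cm [ 6.66 -2.24 -0.18]
0.033463052675607334
```

Call:
drive_tool(rows=[[[2, -0.6, 0], 0], [[4, -1.2, 0], 0], [[5.5, -1.7, 0], 0], [[6.3, -1.9, 0], 0], [[6.7, -2, 0], 0], [[6.7, -2, 0], 0]])

```text
t: 11.58
tcp_pos: [0.5113, -0.0014, 0.0312]
orientation: [1.7, 1.285, 0.01]
ft_force: [0.5, -0.7, -1.3]
gripper_width: 0.0337
```

Call:
drive_tool(rows=[[[0, 0, 0], 0], [[0, 0, 0], 0], [[0, 0, 0], 0], [[0, 0, 0], 0], [[0, 0, 0], 0], [[0, 0, 0], 0]], hand=100)

```text
t: 12.08
tcp_pos: [0.5115, -0.0014, 0.0315]
orientation: [1.7, 1.284, 0.01]
ft_force: [0.1, -0.2, -0.6]
gripper_width: 0.0852
```

Call:
drive_tool(rows=[[[-3, 0.5, 0], 0], [[-6, 1, 0], 0], [[-10, 1.5, 0], 0.1], [[-14, 2, 0], 0.2], [[-16, 2, 0], 0.32], [[-16, 2, 0], 0.44], [[-16, 2, 0], 0.56], [[-16, 2, 0], 0.68], [[-16, 2, 0], 0.8], [[-16, 2, 0], 0.92], [[-16, 2, 0], 1.04], [[-16, 2, 0], 1.16]])

```text
t: 13.08
tcp_pos: [0.485, -0.0053, 0.1905]
orientation: [2.868, 1.284, 0.018]
ft_force: [-0.6, 0.5, 0.1]
gripper_width: 0.0856
```

Run:
```python
from h import *
to((.40,0.0,.2)); print(robot.get_obs()['gripper_width'])
c=imaging.calibration('top');im=imaging.get_image('top')
for d in imaging.cut_out('top','pillar_mid'):
    r=cv2.minAreaRect(np.argwhere(d['mask'])[:,::-1].astype(np.float32)); print(d['score'],d['bbox'],w(c,r[0],.034).round(3),[w(c,q,.034).round(3) for q in cv2.boxPoints(r)])
```

```text
p [ 0.485  -0.0053  0.1905] x [ 0.283  0.005 -0.959] y [ 0.276 -0.958  0.076] z [-0.919 -0.287 -0.272] q [-0.13  0.13  1.98  0.06  0.75  2.68]
shift cm [-3.31 -2.78  7.4 ]
0.0855822014545855
0.8 [241.6, 335.1, 31.4, 23.1] [0.316 0.188 0.034] [array([0.328, 0.226, 0.034]), array([0.34 , 0.158, 0.034]), array([0.305, 0.151, 0.034]), array([0.293, 0.218, 0.034])]
0.67 [260.1, 196.4, 23.5, 45.0] [0.589 0.154 0.034] [array([0.545, 0.188, 0.034]), array([0.643, 0.173, 0.034]), array([0.633, 0.119, 0.034]), array([0.535, 0.135, 0.034])]
```

Call:
drive_tool(rows=[[[-1, -0.3, 2], -0.12], [[-1.5, -0.6, 5], -0.24], [[-2.5, -1, 8], -0.36], [[-3.5, -1.5, 11], -0.48], [[-4.5, -2, 14], -0.6], [[-5, -2.2, 17], -0.72], [[-5.2, -2.2, 18], -0.84], [[-5.2, -2.2, 18], -0.96], [[-5.2, -2.2, 18], -1.08], [[-5.2, -2.2, 18], -1.2], [[-5.2, -2.2, 18], -1.32], [[-5.2, -2.2, 18], -1.44]])

```text
t: 14.18
tcp_pos: [0.2987, -0.0367, 0.1898]
orientation: [1.419, 1.284, 0.016]
ft_force: [0.6, 0.4, 0.1]
gripper_width: 0.0857
```

Call:
drive_tool(rows=[[[0, 0, 0], -0.12], [[0, 0, 0], -0.24], [[0, 0, 0], -0.36], [[0, 0, 0], -0.48], [[0, 0, 0], -0.6], [[0, 0, 0], -0.72], [[0, 0, 0], -0.84], [[0, 0, 0], -0.96], [[0, 0, 0], -1.08], [[0, 0, 0], -1.2], [[0, 0, 0], -1.32], [[0, 0, 0], -1.44]])

```text
t: 15.18
tcp_pos: [0.2985, -0.0366, 0.1898]
orientation: [-0.026, 1.284, 0.015]
ft_force: [-0.3, -0.3, -0.1]
gripper_width: 0.0854
```

Call:
drive_tool(rows=[[[0, 0, 0], -0.12], [[0, 0, 0], -0.24], [[0, 0, 0], -0.36], [[0, 0, 0], -0.48], [[0, 0, 0], -0.6], [[0, 0, 0], -0.72], [[0, 0, 0], -0.84], [[0, 0, 0], -0.96], [[0, 0, 0], -1.08], [[0, 0, 0], -1.2], [[0, 0, 0], -1.32], [[0, 0, 0], -1.42]])

```text
t: 16.18
tcp_pos: [0.2983, -0.0366, 0.1898]
orientation: [-1.452, 1.283, 0.015]
ft_force: [0.6, -0.4, -0.3]
gripper_width: 0.0852
```

Run:
```python
from h import *
to((.25,-.03,.2))
```

```text
p [ 0.2983 -0.0366  0.1898] x [ 0.283  0.004 -0.959] y [-0.954  0.105 -0.281] z [0.099 0.995 0.034] q [-0.4  -0.16  2.27  0.16  0.78 -1.97]
shift cm [-2.34  4.39  0.21]
```

Call:
drive_tool(rows=[[[0, 4, 0], 0], [[0, 8, 0], 0], [[0, 12, 0], 0]])

```text
t: 16.43
tcp_pos: [0.2082, -0.028, 0.199]
orientation: [-1.436, 1.305, 0.033]
ft_force: [-0.6, -1.1, 0.2]
gripper_width: 0.0855
```

Call:
drive_tool(rows=[[[0, 40, 0], 0]])

```text
t: 16.52
tcp_pos: [0.1819, -0.0273, 0.2061]
orientation: [-1.437, 1.312, 0.036]
ft_force: [-1.2, -1.8, 1.3]
gripper_width: 0.0855
```

Call:
drive_tool(rows=[[[0, 40, 0], 0]])

```text
t: 16.6
tcp_pos: [0.1638, -0.0284, 0.2087]
orientation: [-1.44, 1.319, 0.033]
ft_force: [-0.4, -0.9, -0.0]
gripper_width: 0.0855
```

Call:
drive_tool(rows=[[[0, 40, 0], 0]])

```text
t: 16.68
tcp_pos: [0.1464, -0.0261, 0.2115]
orientation: [-1.462, 1.329, 0.01]
ft_force: [-1.8, -1.6, 0.0]
gripper_width: 0.0853
```

Run:
```python
from h import *
to((.25,-.03,.2))
```

```text
p [ 0.1464 -0.0261  0.2115] x [ 0.239  0.002 -0.971] y [-0.966  0.099 -0.238] z [0.096 0.995 0.026] q [-1.07 -0.53  2.33  0.23  1.24 -2.61]
shift cm [ 3.59 -9.78  0.58]
```

```bash
cat > fit.py <<'E'
import numpy as np
from scipy.optimize import least_squares
# (q2,q3,q5, r, z)
D=[(.3075,1.5077,1.3284,.24663,-.5187,.2524),(.064,2.069,1.008,.2947,.1661,.1737),(.919,.143,2.037,.9436,.0775,.3434),(.968,.143,1.949,.9825,.0537,.2976),(.976,.143,1.902,1.0011,.0024,.2916),(.739,.144,1.972,.9263,-.0317,.5153),(.31,2.05,.5,.5122,-.0046,.1016),(.13,1.98,.75,.485,-.0053,.1905),(.44,2.14,.3,.4659,.1755,.0304)]
D=np.array(D)
def fk(p,q2,q3,q5):
    L1,e,L2,zs,lt,rs=p
    a=q2;b=q2+q3;c=b+q5
    s,k=np.sin,np.cos
    return rs+L1*s(a)+e*k(b)+L2*s(b)+lt*s(c), zs+L1*k(a)-e*s(b)+L2*k(b)+lt*k(c)
def res(p):
    R=np.sqrt(np.hypot(D[:,3],D[:,4])**2-p[6]**2)
    x,z=fk(p[:6],*D[:,:3].T); return np.r_[x-R,z-D[:,5]]
if __name__=='__main__':
    f=least_squares(res,[.4,0.05,.4,.35,.2,0,.04]);print(f.x.round(4),np.abs(f.fun).max()); p=f.x[:6]
    for q2 in np.arange(-.4,1.2,.2):
        for q3 in (2.33,):
            x,z=fk(p,q2,q3,np.pi-q2-q3); print(round(q2,2),'q3max tooldown tcp',round(x,3),round(z,3),'q5',round(np.pi-q2-q3,2))
    # tilt range forward allowed (q5>=.1) at low TCP
    from scipy.optimize import fsolve
    for r,z in [(.5,.04),(.6,.04),(.65,.04),(.7,.04),(.75,.04),(.8,.04),(.53,.1)]:
      out=[]
      for t in np.radians(range(-50,60,10)):
        g=least_squares(lambda v: np.subtract(fk(p,v[0],v[1],np.pi-t-v[0]-v[1]),(r,z)),[.5,1.5],bounds=([-1.05,.14],[2.28,2.33]))
        q5=np.pi-t-g.x.sum(); out.append((int(round(np.degrees(t))),bool(np.abs(g.fun).max()<2e-3 and .1<q5<2.73)))
      print(r,z,[a for a,b in out if b])
E
python3 fit.py
```

```text
[0.6448 0.1096 0.4155 0.1963 0.3513 0.0026 0.0288] 0.0008144817218605771
-0.4 q3max tooldown tcp 0.102 0.19 q5 1.21
-0.2 q3max tooldown tcp 0.169 0.164 q5 1.01
0.0 q3max tooldown tcp 0.229 0.124 q5 0.81
0.2 q3max tooldown tcp 0.28 0.074 q5 0.61
0.4 q3max tooldown tcp 0.319 0.014 q5 0.41
0.6 q3max tooldown tcp 0.347 -0.052 q5 0.21
0.8 q3max tooldown tcp 0.36 -0.123 q5 0.01
1.0 q3max tooldown tcp 0.36 -0.194 q5 -0.19
0.5 0.04 [-50, -40, -30, -20, -10, 0, 10, 20]
0.6 0.04 [-50, -40, -30, -20, -10, 0, 10, 20]
0.65 0.04 [-50, -40, -30, -20, -10, 0, 10, 20]
0.7 0.04 [-50, -40, -30, -20, -10, 0, 10, 20, 30]
0.75 0.04 [-50, -40, -30, -20, -10, 0, 10, 20, 30]
0.8 0.04 [-40, -30, -20, -10, 0, 10, 20, 30]
0.53 0.1 [-50, -40, -30, -20, -10, 0, 10, 20]
```

Call:
drive_tool(rows=[[[2, -3, 0.7], 0], [[4.5, -6, 1.5], 0], [[7, -9, 2.2], 0], [[9, -12, 3], 0], [[12, -15, 3.7], 0], [[13.7, -17.2, 4.3], 0], [[13.7, -17.2, 4.3], 0], [[13.7, -17.2, 4.3], 0]])

```text
t: 17.35
tcp_pos: [0.3539, 0.0007, 0.1192]
orientation: [-1.462, 1.327, 0.011]
ft_force: [-0.3, 0.0, -0.4]
gripper_width: 0.0854
```

Call:
drive_tool(rows=[[[2, 3.4, 0], 0], [[4, 6.8, 0], 0]])

```text
t: 17.52
tcp_pos: [0.3364, 0.008, 0.1001]
orientation: [-1.459, 1.365, 0.014]
ft_force: [-5.1, 1.7, -1.2]
gripper_width: 0.0853
```

Call:
drive_tool(rows=[[[12, 34, 0], 0]])

```text
t: 17.6
tcp_pos: [0.3243, 0.0123, 0.1011]
orientation: [-1.461, 1.394, 0.012]
ft_force: [0.2, -0.7, 0.7]
gripper_width: 0.0854
```

Call:
drive_tool(rows=[[[12, 34, 0], 0]])

```text
t: 17.68
tcp_pos: [0.3098, 0.0176, 0.1034]
orientation: [-1.469, 1.423, 0.003]
ft_force: [-0.2, 0.3, -0.4]
gripper_width: 0.0851
```

```bash
cat > k.py <<'E'
import numpy as np
from scipy.spatial.transform import Rotation as R
L1,e,L2,zs,lt,rs,off=[0.6448,0.1096,0.4155,0.1963,0.3513,0.0026,0.0288]
def fk(q,so=1,s4=1):
    A=R.from_euler('z',q[0]); r2=A*R.from_euler('y',q[1]); r3=r2*R.from_euler('y',q[2]); r5=r3*R.from_euler('z',s4*q[3])*R.from_euler('y',q[4])
    p=A.apply([rs,so*off,zs])+r2.apply([0,0,L1])+r3.apply([e,0,L2])+r5.apply([0,0,lt])
    T=r5*R.from_euler('z',q[5])
    return p,T.as_matrix()
if __name__=='__main__':
    from h import *
    for q,p in [((-1.07,-.53,2.33,.23,1.24,-2.61),(.1464,-.0261,.2115)),((.34,.44,2.14,-.3,.3,2.3),(.4659,.1755,.0304)),((-1.2005,.3075,1.5077,0,1.3284,-.0735),(.24663,-.5187,.2524))]:
        for so in(1,-1):
            for s4 in (1,-1): print(so,s4,(fk(q,so,s4)[0]-p).round(4))
    print(fk(q,1,1)[1].round(3))
    c=imaging.calibration('side');print('sidecam',-cv2.Rodrigues(np.array(c['rvec']))[0].T@np.ravel(c['tvec']))
    to((.25,-.03,.1))
E
python3 k.py
```

```text
1 1 [-0.0096 -0.0061 -0.001 ]
1 -1 [-0.1425 -0.0789 -0.001 ]
-1 1 [-0.0601 -0.0338 -0.001 ]
-1 -1 [-0.193  -0.1065 -0.001 ]
1 1 [ 0.0066 -0.0104  0.0024]
1 -1 [-0.0139  0.0475  0.0024]
-1 1 [ 0.0258 -0.0647  0.0024]
-1 -1 [ 0.0053 -0.0068  0.0024]
1 1 [-0.0122 -0.0057  0.0003]
1 -1 [-0.0122 -0.0057  0.0003]
-1 1 [-0.0659 -0.0265  0.0003]
-1 -1 [-0.0659 -0.0265  0.0003]
[[-0.429  0.903 -0.001]
 [ 0.903  0.429  0.002]
 [ 0.002  0.    -1.   ]]
sidecam [ 0.05597289 -0.75539769  0.43985033]
p [0.3098 0.0176 0.1034] x [ 0.147  0.    -0.989] y [-0.984  0.099 -0.147] z [0.098 0.995 0.015] q [-0.1   0.1   2.33  0.03  0.57 -1.59]
shift cm [-0.55  5.47 -5.33]
```

```bash
sed -i 's/0.0288\]/0.042]/' k.py
cat > ik.py <<'E'
from k import *
from scipy.optimize import least_squares
lo=np.array([-3.12,-1.05,.14,-1.42,.1,-2.68]);hi=np.array([3.12,2.28,2.33,4.57,2.73,2.68])
def ik(p,M,seeds=6):
    best=None
    rng=np.random.default_rng(0)
    for i in range(seeds):
        s=np.array([0,.4,1.7,0,1,0.])+(rng.normal(size=6)*.6 if i else 0); s=np.clip(s,lo+.01,hi-.01)
        f=lambda q:(lambda r:np.r_[(r[0]-p)*5,R.from_matrix(r[1].T@M).as_rotvec()])(fk(q))
        g=least_squares(f,s,bounds=(lo,hi))
        if best is None or g.cost<best.cost-1e-9: best=g
        if best.cost<1e-8: break
    return best.x,best.cost
def toolM(t,psi,flip):
    x=np.array([np.sin(t)*np.cos(psi),np.sin(t)*np.sin(psi),-np.cos(t)])
    z=np.array([-np.sin(psi),np.cos(psi),0])*(-1 if flip else 1); return np.c_[x,np.cross(z,x),z]
if __name__=='__main__':
    for psi in (-60,-80,-100,80):
        for P in [(.5,0,.03),(.5,.15,.03),(.498,-.186,.1),(.498,-.186,.3)]:
            for fl in (0,1):
                q,c=ik(np.array(P),toolM(np.radians(43),np.radians(psi),fl)); print(psi,P,fl,c<1e-6,round(c,5),q.round(2),'cam up' if toolM(.75,np.radians(psi),fl)[2,1]>0 else 'cam down')
E
python3 ik.py
```

```text
-60 (0.5, 0, 0.03) 0 False 0.48797 [-0.6   0.54  2.13  1.21  0.87 -2.68] cam down
-60 (0.5, 0, 0.03) 1 False 0.00059 [ 0.16  1.24  1.14 -0.47  2.28 -2.68] cam up
-60 (0.5, 0.15, 0.03) 0 False 0.50429 [-0.17  0.45  2.21  1.49  0.59 -2.68] cam down
-60 (0.5, 0.15, 0.03) 1 True 0.0 [ 0.34  1.28  0.99 -0.29  2.42 -2.61] cam up
-60 (0.498, -0.186, 0.1) 0 False 0.33793 [-1.01  0.61  1.92  1.07  1.26 -2.68] cam down
-60 (0.498, -0.186, 0.1) 1 False 0.01988 [-0.07  1.13  1.25 -0.72  2.18 -2.68] cam up
-60 (0.498, -0.186, 0.3) 0 False 0.1385 [-1.1   0.31  1.97  1.22  1.43 -2.68] cam down
-60 (0.498, -0.186, 0.3) 1 False 0.07689 [-0.08  0.91  1.13 -1.06  2.43  2.68] cam up
-80 (0.5, 0, 0.03) 0 False 0.52629 [-0.44  0.4   2.27  1.54  0.52 -2.68] cam down
-80 (0.5, 0, 0.03) 1 True 0.0 [ 0.02  1.26  1.06 -0.22  2.38 -2.55] cam up
-80 (0.5, 0.15, 0.03) 0 False 0.36561 [ 1.12  1.36  2.12 -1.42  1.68  2.68] cam down
-80 (0.5, 0.15, 0.03) 1 True 0.0 [ 0.2   1.28  0.98  0.03  2.45 -2.36] cam up
-80 (0.498, -0.186, 0.1) 0 False 0.36875 [-0.95  0.43  2.12  1.28  0.91 -2.68] cam down
-80 (0.498, -0.186, 
[... 853 characters left out ...]
alse 0.00099 [-0.34  0.97  0.99 -0.34  2.72 -2.68] cam up
80 (0.5, 0, 0.03) 0 True 0.0 [-0.12  1.26  1.06  0.08  2.39  2.45] cam down
80 (0.5, 0, 0.03) 1 False 0.05804 [ 0.35  1.8   2.33  4.38  2.47 -1.41] cam up
80 (0.5, 0.15, 0.03) 0 True 0.0 [0.06 1.26 1.05 0.33 2.37 2.64] cam down
80 (0.5, 0.15, 0.03) 1 False 0.00963 [ 0.85  1.48  2.33  4.39  1.9  -1.76] cam up
80 (0.498, -0.186, 0.1) 0 True 0.0 [-0.33  1.2   0.99 -0.27  2.51  2.17] cam down
80 (0.498, -0.186, 0.1) 1 False 0.10506 [-1.15  1.2   2.33  1.76  1.67 -2.68] cam up
80 (0.498, -0.186, 0.3) 0 True 0.0 [-0.33  0.97  0.99 -0.4   2.72  2.03] cam down
80 (0.498, -0.186, 0.3) 1 False 0.0795 [-1.06  0.25  2.33  1.82  1.12 -1.8 ] cam up
```

Call:
drive_tool(rows=[[[10, 35, -2], 0]])

```text
t: 17.77
tcp_pos: [0.2934, 0.0212, 0.1089]
orientation: [-1.484, 1.45, -0.014]
ft_force: [0.4, -0.4, -0.3]
gripper_width: 0.0856
```

Call:
drive_tool(rows=[[[10, 35, -4], 0]])

```text
t: 17.85
tcp_pos: [0.2754, 0.0227, 0.1162]
orientation: [-1.51, 1.475, -0.041]
ft_force: [0.3, -0.4, 0.3]
gripper_width: 0.0854
```

Call:
drive_tool(rows=[[[10, 35, -4], 0]])

```text
t: 17.93
tcp_pos: [0.2561, 0.0243, 0.1249]
orientation: [-1.556, 1.497, -0.088]
ft_force: [0.3, 0.1, 0.8]
gripper_width: 0.0856
```

Call:
drive_tool(rows=[[[10, 35, -4], 0]])

```text
t: 18.02
tcp_pos: [0.2351, 0.0261, 0.135]
orientation: [-1.639, 1.518, -0.173]
ft_force: [0.4, -0.6, 0.2]
gripper_width: 0.0856
```

Call:
drive_tool(rows=[[[10, 35, -4], 0]])

```text
t: 18.1
tcp_pos: [0.212, 0.0282, 0.1463]
orientation: [-1.803, 1.535, -0.339]
ft_force: [0.3, -0.1, -0.1]
gripper_width: 0.0851
```

```bash
sed -i 's/    return p,T.as_matrix()/    C=T.as_matrix(); return p,np.c_[C[:,2],C[:,1],-C[:,0]]/' k.py; python3 ik.py; python3 -c "
from h import *
to((.3,0,.15))"
```

```text
-60 (0.5, 0, 0.03) 0 True 0.0 [ 0.4   0.64  2.14 -1.31  0.78  1.05] cam down
-60 (0.5, 0, 0.03) 1 True 0.0 [ 0.4   0.64  2.14 -1.31  0.78 -2.1 ] cam up
-60 (0.5, 0.15, 0.03) 0 True 0.0 [ 0.67  0.67  1.94 -0.97  0.95  0.91] cam down
-60 (0.5, 0.15, 0.03) 1 True 0.0 [ 0.67  0.67  1.94 -0.97  0.95 -2.23] cam up
-60 (0.498, -0.186, 0.1) 0 False 0.00093 [-0.05  0.44  2.18 -1.42  0.61  0.69] cam down
-60 (0.498, -0.186, 0.1) 1 False 0.00093 [-0.05  0.44  2.18 -1.42  0.61 -2.45] cam up
-60 (0.498, -0.186, 0.3) 0 True 0.0 [-0.05  0.08  1.95 -0.86  0.85 -0.07] cam down
-60 (0.498, -0.186, 0.3) 1 False 0.01254 [-0.18  0.03  1.91 -0.59  0.81  2.68] cam up
-80 (0.5, 0, 0.03) 0 True 0.0 [ 0.39  0.67  1.95 -0.93  0.98  0.95] cam down
-80 (0.5, 0, 0.03) 1 True 0.0 [ 0.39  0.67  1.95 -0.93  0.98 -2.2 ] cam up
-80 (0.5, 0.15, 0.03) 0 True 0.0 [ 0.63  0.72  1.76 -0.73  1.17  0.92] cam down
-80 (0.5, 0.15, 0.03) 1 True 0.0 [ 0.63  0.72  1.76 -0.73  1.17 -2.22] cam up
-80 (0.498, -0.186, 0.1) 0 True 0.0 [ 0.02  0.5   2.04 -1.12  0.85  0.73] cam down
-80 (0.498, -0.186, 0.1) 1 True 0.0 [ 0.02  0.5   2.04
[... 945 characters left out ...]
ue 0.0 [-0.56  0.67  1.95  0.83  1.04 -1.01] cam up
80 (0.5, 0.15, 0.03) 0 True 0.0 [-0.28  0.65  2.07  1.08  0.88  2.14] cam down
80 (0.5, 0.15, 0.03) 1 True 0.0 [-0.28  0.65  2.07  1.08  0.88 -1.01] cam up
80 (0.498, -0.186, 0.1) 0 True 0.0 [-0.81  0.63  1.67  0.59  1.38  2.22] cam down
80 (0.498, -0.186, 0.1) 1 True 0.0 [-0.81  0.63  1.67  0.59  1.38 -0.92] cam up
80 (0.498, -0.186, 0.3) 0 True 0.0 [-0.81  0.41  1.47  0.59  1.74  2.46] cam down
80 (0.498, -0.186, 0.3) 1 True 0.0 [-0.81  0.41  1.47  0.59  1.74 -0.68] cam up
p [0.212  0.0282 0.1463] x [ 0.034 -0.012 -0.999] y [-0.994  0.106 -0.035] z [ 0.106  0.994 -0.008] q [-0.05 -0.1   2.33 -0.01  0.88 -1.51]
shift cm [-0.04 -9.06 -1.87]
```

Call:
drive_tool(rows=[[[-0.5, -4, 0], 0.12], [[-1, -8, 0], 0.24], [[-1.4, -12, 0], 0.36], [[-1.4, -16, 0], 0.48], [[-1.4, -20, 0], 0.6], [[-1.4, -24, 0], 0.72], [[-1.4, -27, 0], 0.84], [[-1.4, -29, 0], 0.96], [[-1.4, -29, 0], 1.08], [[-1.4, -29, 0], 1.2], [[-1.4, -29, 0], 1.32], [[-1.4, -29, 0], 1.44]])

```text
t: 19.1
tcp_pos: [0.4986, -0.0027, 0.171]
orientation: [-0.377, 1.535, -0.36]
ft_force: [0.7, 0.2, -0.3]
gripper_width: 0.085
```

Call:
drive_tool(rows=[[[0, 0, 0], 0.12], [[0, 0, 0], 0.24], [[0, 0, 0], 0.36], [[0, 0, 0], 0.48], [[0, 0, 0], 0.6], [[0, 0, 0], 0.72], [[0, 0, 0], 0.84], [[0, 0, 0], 0.96], [[0, 0, 0], 1.08], [[0, 0, 0], 1.2], [[0, 0, 0], 1.32], [[0, 0, 0], 1.44]])

```text
t: 20.1
tcp_pos: [0.4974, -0.003, 0.1718]
orientation: [1.056, 1.536, -0.374]
ft_force: [-0.5, 0.7, 0.8]
gripper_width: 0.0855
```

Call:
drive_tool(rows=[[[0, 0, 0], 0.12], [[0, 0, 0], 0.24], [[0, 0, 0], 0.26], [[0, 0, 0], 0.26]])

```text
t: 20.43
tcp_pos: [0.4966, -0.0032, 0.1724]
orientation: [1.308, 1.536, -0.382]
ft_force: [0.1, 1.1, -0.3]
gripper_width: 0.0853
```

Run:
```python
from h import *
im=imaging.get_image('wrist');c=imaging.calibration('wrist')
cv2.imwrite('pics/w4.png',im[:,:,::-1])
for d in imaging.cut_out('wrist','pillar_mid'):
    r=cv2.minAreaRect(np.argwhere(d['mask'])[:,::-1].astype(np.float32)); print(d['score'],d['bbox'],w(c,r[0],.034),[w(c,q,.034).round(3) for q in cv2.boxPoints(r)])
to((.51,-.002,.025))
```

```text
0.93 [105.9, 432.2, 43.5, 35.0] [0.31701515 0.20592101 0.034     ] [array([0.333, 0.224, 0.034]), array([0.34 , 0.186, 0.034]), array([0.301, 0.187, 0.034]), array([0.293, 0.226, 0.034])]
0.74 [36.1, 72.9, 117.3, 136.1] [0.59469849 0.15472063 0.034     ] [array([0.643, 0.182, 0.034]), array([0.64 , 0.109, 0.034]), array([0.541, 0.125, 0.034]), array([0.544, 0.206, 0.034])]
0.7 [292.7, 186.3, 46.3, 84.8] [5.09940934e-01 3.46970982e-04 3.40000000e-02] [array([0.544, 0.013, 0.034]), array([ 0.54 , -0.02 ,  0.034]), array([ 0.474, -0.013,  0.034]), array([0.478, 0.022, 0.034])]
p [ 0.4969 -0.0031  0.1722] x [ 0.033 -0.013 -0.999] y [ 0.993 -0.117  0.034] z [-0.117 -0.993  0.009] q [-0.08  0.27  1.8  -0.01  1.04  1.61]
shift cm [14.75  0.79 -0.4 ]
```

View pics/w4.png

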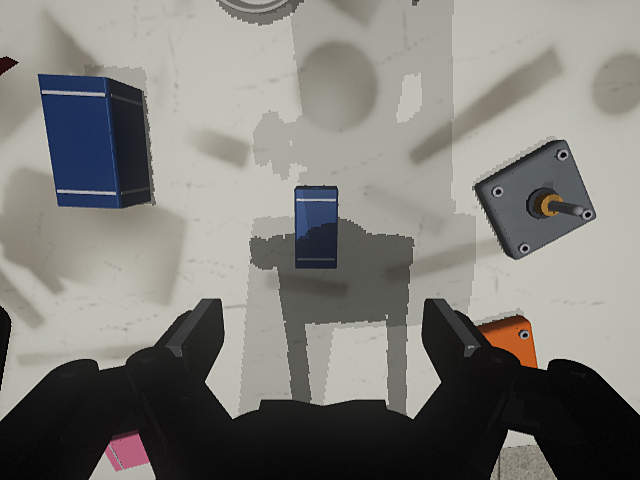

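Pillar at (316,227) → (0.510, 0.000). Pin tip at about (588,213) on the grey base. I'll grasp the pillar, turn it so the bored end points to +Y, and set it down.

Call:
drive_tool(rows=[[[3.5, 0.2, -0.2], 0], [[7, 0.4, -0.3], 0], [[10, 0.6, -0.5], 0], [[12.5, 0.7, -0.6], 0], [[14.2, 0.8, -0.6], 0], [[14.2, 0.8, -0.6], 0], [[14.2, 0.8, -0.6], 0]])

```text
t: 21.12
tcp_pos: [0.5094, 0.0001, 0.0298]
orientation: [1.282, 1.538, -0.405]
ft_force: [-0.5, 0.5, 0.6]
gripper_width: 0.0852
```

Call:
drive_tool(rows=[[[0, 0, 0], 0], [[0, 0, 0], 0], [[0, 0, 0], 0], [[0, 0, 0], 0], [[0, 0, 0], 0], [[0, 0, 0], 0], [[0, 0, 0], 0], [[0, 0, 0], 0]], hand=0)

```text
t: 21.78
tcp_pos: [0.5101, 0.0, 0.0311]
orientation: [1.302, 1.536, -0.385]
ft_force: [-0.7, -0.1, 6.0]
gripper_width: 0.033
```

Call:
drive_tool(rows=[[[-1.5, -0.5, 0.3], -0.1], [[-3, -1, 0.8], -0.2], [[-4, -1.5, 1.5], -0.32], [[-4, -2, 2], -0.44], [[-4, -2.5, 2], -0.56], [[-4, -3, 2], -0.68], [[-4, -3, 2], -0.8], [[-4, -3, 2], -0.92], [[-4, -3, 2], -1.04], [[-4, -3, 2], -1.16], [[-4, -3, 2], -1.28], [[-4, -3, 2], -1.4]])

```text
t: 22.78
tcp_pos: [0.4766, -0.0159, 0.0705]
orientation: [-0.102, 1.536, -0.383]
ft_force: [-0.0, -0.5, -1.9]
gripper_width: 0.0335
```

Call:
drive_tool(rows=[[[0, 0, 0], -0.12], [[0, 0, 0], -0.24], [[0, 0, 0], -0.36], [[0, 0, 0], -0.47], [[1.5, 0, 0], -0.47], [[3, 0, 0], -0.47], [[3.7, 0, 0], -0.47], [[3.9, 0, 0], -0.47], [[3.9, 0, 0], -0.47]])

```text
t: 23.53
tcp_pos: [0.4774, -0.0166, 0.0319]
orientation: [-0.593, 1.537, -0.404]
ft_force: [-1.1, -1.1, 1.3]
gripper_width: 0.033
```

Run:
```python
from h import *
o=robot.get_obs();print(o['gripper_width'],o['ft_force']);to((.48,-.02,.03))
```

```text
0.033040233819493454 [-1.10503464 -1.07085446  1.28095863]
p [ 0.4774 -0.0166  0.0319] x [ 0.031 -0.013 -0.999] y [-0.188  0.982 -0.019] z [0.982 0.188 0.028] q [-0.12  0.46  2.   -0.02  0.65 -0.29]
shift cm [ 0.2  -0.38  0.19]
```

Call:
drive_tool(rows=[[[0.1, 0, 0], 0], [[0.1, 0, 0], 0]])

```text
t: 23.7
tcp_pos: [0.4774, -0.0167, 0.0317]
orientation: [-0.591, 1.536, -0.401]
ft_force: [-1.9, -0.5, 5.9]
gripper_width: 0.0332
```

Call:
drive_tool(rows=[[[0, 0, 0], 0], [[0, 0, 0], 0], [[0, 0, 0], 0], [[0, 0, 0], 0], [[0, 0, 0], 0], [[0, 0, 0], 0]], hand=100)

```text
t: 24.2
tcp_pos: [0.4774, -0.0167, 0.0316]
orientation: [-0.592, 1.537, -0.403]
ft_force: [-0.2, -0.6, -0.3]
gripper_width: 0.0853
```

Call:
drive_tool(rows=[[[-3, 0, 0], 0], [[-7, 0, 0], 0], [[-11, 0, 0], 0], [[-14, -2, -1], 0], [[-17, -5, -2], 0], [[-20, -8, -3], 0], [[-22, -11, -4.5], 0], [[-24, -14, -6], 0], [[-26, -17, -7], 0], [[-28, -20, -8], 0], [[-30, -23, -9.5], 0], [[-32, -26.5, -11], 0]])

```text
t: 25.2
tcp_pos: [0.4084, -0.2929, 0.3538]
orientation: [-0.577, 1.537, -0.387]
ft_force: [-0.1, -1.1, -0.2]
gripper_width: 0.0858
```

Call:
drive_tool(rows=[[[-1.5, -3, -2], 0], [[-3, -6, -4], 0], [[-5, -9, -6], 0], [[-7, -12, -8.5], 0], [[-9, -15, -11], 0], [[-11, -18, -13.5], 0], [[-13, -21, -16], 0], [[-15, -24, -19], 0], [[-17, -27, -22], 0], [[-18, -30, -25], 0], [[-19, -32, -28], 0], [[-20, -35, -30], 0]])

```text
t: 26.2
tcp_pos: [0.1767, -0.6813, 0.5496]
orientation: [-0.588, 1.537, -0.399]
ft_force: [1.6, -1.7, 1.5]
gripper_width: 0.0856
```

Run:
```python
from h import *
to((.15,-.85,.55))
```

```text
p [ 0.1767 -0.6813  0.5496] x [ 0.031 -0.013 -0.999] y [-0.187  0.982 -0.019] z [0.982 0.188 0.028] q [-1.39  0.45  0.57  0.03  2.1  -1.56]
shift cm [  0.1  -16.06  -5.79]
```

Call:
drive_tool(rows=[[[-1, -4, -0.5], 0], [[-2, -8, -1], 0], [[-3, -12, -1.5], 0], [[-5, -16, -2], 0], [[-6, -20, -2], 0]])

```text
t: 26.62
tcp_pos: [0.1752, -0.7872, 0.5455]
orientation: [-0.99, 1.517, -0.802]
ft_force: [0.1, 0.5, 0.6]
gripper_width: 0.0853
```

Call:
drive_tool(rows=[[[-35, -45, 0], 0]])

```text
t: 26.7
tcp_pos: [0.1757, -0.7924, 0.5498]
orientation: [-1.154, 1.495, -0.967]
ft_force: [0.3, -0.1, -1.0]
gripper_width: 0.0854
```

Call:
drive_tool(rows=[[[-35, -45, 0], 0]])

```text
t: 26.78
tcp_pos: [0.1758, -0.7969, 0.5583]
orientation: [-1.262, 1.465, -1.075]
ft_force: [0.2, 0.3, 0.3]
gripper_width: 0.0855
```

Call:
drive_tool(rows=[[[-35, -45, 0], 0]])

```text
t: 26.87
tcp_pos: [0.1757, -0.802, 0.5665]
orientation: [-1.327, 1.433, -1.139]
ft_force: [-0.9, 0.1, 0.5]
gripper_width: 0.0856
```

Call:
drive_tool(rows=[[[-35, -45, 0], 0]])

```text
t: 26.95
tcp_pos: [0.1755, -0.8075, 0.575]
orientation: [-1.369, 1.4, -1.181]
ft_force: [0.0, -1.3, 0.5]
gripper_width: 0.0855
```

Call:
drive_tool(rows=[[[-35, -45, 0], 0]])

```text
t: 27.03
tcp_pos: [0.1752, -0.8127, 0.5839]
orientation: [-1.398, 1.367, -1.21]
ft_force: [0.1, 0.4, 0.7]
gripper_width: 0.0854
```

Run:
```python
from h import *
to((.15,-.85,.55))
```

```text
p [ 0.1752 -0.8127  0.5839] x [ 0.071 -0.189 -0.979] y [-0.18   0.963 -0.199] z [0.981 0.19  0.035] q [-1.43  0.64  0.14  0.05  2.15 -1.58]
shift cm [ 3.85 -2.47 -3.3 ]
```

Call:
drive_tool(rows=[[[-30, -48, 0], 0]])

```text
t: 27.12
tcp_pos: [0.1754, -0.8197, 0.5914]
orientation: [-1.419, 1.333, -1.231]
ft_force: [-1.4, 0.3, -0.6]
gripper_width: 0.0855
```

Call:
drive_tool(rows=[[[-30, -48, 0], 0]])

```text
t: 27.2
tcp_pos: [0.1756, -0.8269, 0.5988]
orientation: [-1.436, 1.299, -1.247]
ft_force: [-0.4, 0.7, -0.1]
gripper_width: 0.0855
```

Call:
drive_tool(rows=[[[-28, -50, 0], 0]])

```text
t: 27.28
tcp_pos: [0.176, -0.8342, 0.6065]
orientation: [-1.448, 1.265, -1.26]
ft_force: [0.3, 0.2, -0.4]
gripper_width: 0.0854
```

Call:
drive_tool(rows=[[[-28, -50, 0], 0]])

```text
t: 27.37
tcp_pos: [0.1763, -0.841, 0.6148]
orientation: [-1.459, 1.231, -1.27]
ft_force: [-0.3, -1.0, -0.3]
gripper_width: 0.0853
```

Call:
drive_tool(rows=[[[-26, -50, 0], 0]])

```text
t: 27.45
tcp_pos: [0.1765, -0.8477, 0.6235]
orientation: [-1.467, 1.197, -1.279]
ft_force: [0.2, -0.2, 0.0]
gripper_width: 0.0853
```

Call:
drive_tool(rows=[[[-26, -50, 0], 0]])

```text
t: 27.53
tcp_pos: [0.1767, -0.8538, 0.633]
orientation: [-1.475, 1.163, -1.286]
ft_force: [-0.1, 0.4, 0.4]
gripper_width: 0.0855
```

Call:
drive_tool(rows=[[[-24, -52, 0], 0]])

```text
t: 27.62
tcp_pos: [0.177, -0.8602, 0.6425]
orientation: [-1.481, 1.128, -1.292]
ft_force: [-0.1, 0.9, 0.4]
gripper_width: 0.0853
```

Call:
drive_tool(rows=[[[-24, -52, 0], 0]])

```text
t: 27.7
tcp_pos: [0.1772, -0.8662, 0.6525]
orientation: [-1.486, 1.094, -1.298]
ft_force: [0.4, 0.6, -1.0]
gripper_width: 0.0853
```

Call:
drive_tool(rows=[[[-22, -52, 0], 0]])

```text
t: 27.78
tcp_pos: [0.1775, -0.872, 0.6629]
orientation: [-1.491, 1.059, -1.303]
ft_force: [0.2, 0.4, 0.7]
gripper_width: 0.0855
```

Call:
drive_tool(rows=[[[-22, -52, 0], 0]])

```text
t: 27.87
tcp_pos: [0.1775, -0.8773, 0.6738]
orientation: [-1.495, 1.024, -1.307]
ft_force: [-0.4, 0.9, -0.5]
gripper_width: 0.0856
```

Call:
drive_tool(rows=[[[-20, -53, 0], 0]])

```text
t: 27.95
tcp_pos: [0.1777, -0.8826, 0.685]
orientation: [-1.499, 0.989, -1.311]
ft_force: [0.3, -0.4, 0.2]
gripper_width: 0.0854
```

Call:
drive_tool(rows=[[[-20, -53, 0], 0]])

```text
t: 28.03
tcp_pos: [0.1777, -0.8873, 0.6967]
orientation: [-1.503, 0.955, -1.314]
ft_force: [-0.3, -0.2, 0.3]
gripper_width: 0.0855
```

Call:
drive_tool(rows=[[[-18, -54, 0], 0]])

```text
t: 28.12
tcp_pos: [0.1778, -0.8921, 0.7086]
orientation: [-1.506, 0.919, -1.317]
ft_force: [0.2, 0.0, 0.8]
gripper_width: 0.0852
```

Run:
```python
from h import *
to((.15,-.85,.55))
```

```text
p [ 0.1778 -0.8921  0.7086] x [ 0.152 -0.587 -0.795] y [-0.136  0.785 -0.605] z [0.979 0.2   0.039] q [-1.45  0.56  0.14  0.08  1.79 -1.59]
shift cm [ 9.72 13.27 -2.51]
```

Call:
drive_tool(rows=[[[-18, -54, 0], 0]])

```text
t: 28.2
tcp_pos: [0.1778, -0.8962, 0.7208]
orientation: [-1.509, 0.885, -1.32]
ft_force: [-0.1, 0.3, -1.1]
gripper_width: 0.0854
```

Call:
drive_tool(rows=[[[-16, -55, 0], 0]])

```text
t: 28.28
tcp_pos: [0.1778, -0.9003, 0.7334]
orientation: [-1.511, 0.849, -1.323]
ft_force: [-0.4, 0.1, -0.4]
gripper_width: 0.0853
```

Call:
drive_tool(rows=[[[-16, -55, 0], 0]])

```text
t: 28.37
tcp_pos: [0.1776, -0.9039, 0.7463]
orientation: [-1.514, 0.815, -1.325]
ft_force: [-0.3, -0.3, -0.6]
gripper_width: 0.0855
```

Call:
drive_tool(rows=[[[-14, -55, 0], 0]])

```text
t: 28.45
tcp_pos: [0.1776, -0.9072, 0.7596]
orientation: [-1.516, 0.78, -1.327]
ft_force: [0.5, -0.3, 0.7]
gripper_width: 0.0855
```

Run:
```python
from h import *
from ik import ik
to((.45,-.35,.45)); o,p,M=state()
for P in [(.45,-.35,.45),(.465,.07,.15),(.476,-.01,.03)]: print(ik(np.array(P),M))
M2=M@np.diag([1,-1,-1]); print(ik(np.array((.476,-.01,.03)),M2),ik(np.array((.465,.07,.15)),M2))
```

```text
p [ 0.1776 -0.9072  0.7596] x [ 0.171 -0.69  -0.703] y [-0.116  0.694 -0.71 ] z [0.978 0.203 0.039] q [-1.46  0.53  0.14  0.09  1.68 -1.6 ]
shift cm [-12.03  57.52  36.76]
(array([-0.37316508, -0.0081427 ,  1.66306586, -0.71679259,  1.0828404 ,
       -0.34657357]), np.float64(2.6084118402752716e-26))
(array([ 0.57518531,  0.47352361,  1.89150422, -0.79626525,  1.22489278,
        0.84432832]), np.float64(3.085667196950676e-24))
(array([ 0.42155443,  0.67213646,  2.04687875, -1.04807649,  0.94045738,
        1.10260586]), np.float64(9.828611618593954e-31))
(array([ 0.42155443,  0.67213646,  2.04687875, -1.04807649,  0.94045738,
       -2.03898679]), np.float64(3.996937766244064e-26)) (array([ 0.57518531,  0.47352361,  1.89150422, -0.79626525,  1.22489278,
       -2.29726433]), np.float64(6.851381849580437e-26))
```

Call:
drive_tool(rows=[[[-0.7, 3.3, 2.1], 0], [[-1.4, 6.6, 4.2], 0], [[-2.1, 9.9, 6.3], 0], [[-2.8, 13.2, 8.4], 0], [[-3.5, 16.5, 10.5], 0], [[-4.2, 19.8, 12.6], 0], [[-4.9, 23.1, 14.7], 0], [[-5.6, 26.4, 16.8], 0], [[-6.3, 29.7, 18.9], 0], [[-7, 33, 21], 0], [[-7.7, 36.3, 23.1], 0], [[-8.4, 39.6, 25.2], 0]])

```text
t: 29.45
tcp_pos: [0.3638, -0.5206, 0.5502]
orientation: [-1.511, 0.773, -1.324]
ft_force: [0.7, -0.3, -0.3]
gripper_width: 0.085
```

Call:
drive_tool(rows=[[[-0.7, 3.3, 2.1], 0], [[-1.4, 6.6, 4.2], 0], [[-2.1, 9.9, 6.3], 0], [[-2.8, 13.2, 8.4], 0], [[-3.5, 16.5, 10.5], 0], [[-3.6, 18, 11.5], 0], [[-3.6, 18, 11.5], 0]])

```text
t: 30.03
tcp_pos: [0.451, -0.3442, 0.451]
orientation: [-1.509, 0.775, -1.316]
ft_force: [-0.0, 0.2, 0.2]
gripper_width: 0.0855
```

Run:
```python
from h import *
to((.465,.07,.15))
```

```text
p [ 0.451  -0.3442  0.451 ] x [ 0.18  -0.692 -0.7  ] y [-0.116  0.691 -0.713] z [0.977 0.209 0.044] q [-0.36 -0.01  1.66 -0.72  1.08 -0.34]
shift cm [-7.33 49.94  8.7 ]
```

Call:
drive_tool(rows=[[[-0.6, 4, 0.7], 0], [[-1.2, 8, 1.4], 0], [[-1.8, 12, 2.1], 0], [[-2.4, 16, 2.8], -0.05], [[-3, 20, 3.5], -0.1], [[-3.6, 24, 4.2], -0.2], [[-4.2, 28, 4.9], -0.3], [[-4.8, 32, 5.6], -0.4], [[-5.4, 36, 6.3], -0.52], [[-6, 40, 7], -0.64], [[-6.6, 44, 7.7], -0.76], [[-7, 48, 8.4], -0.88]])

```text
t: 31.03
tcp_pos: [0.467, 0.0561, 0.162]
orientation: [-2.385, 0.778, -1.309]
ft_force: [0.7, 0.1, 0.6]
gripper_width: 0.0854
```

Call:
drive_tool(rows=[[[0, 0.5, 0], -0.12], [[0, 1, 0], -0.24], [[0, 1.5, 0], -0.36], [[0, 1.5, 0], -0.48], [[0, 1.5, 0], -0.6], [[0, 1.5, 0], -0.72], [[0, 1.5, 0], -0.84], [[0, 1.5, 0], -0.96], [[0, 1.5, 0], -1.08], [[0, 1.5, 0], -1.2], [[0, 1.5, 0], -1.32], [[0, 1.5, 0], -1.44]])

```text
t: 32.03
tcp_pos: [0.4568, 0.0609, 0.1561]
orientation: [2.46, 0.781, -1.304]
ft_force: [-0.1, -0.1, 0.3]
gripper_width: 0.0853
```

Call:
drive_tool(rows=[[[0, 0, 0], -0.12], [[0, 0, 0], -0.24], [[0, 0, 0], -0.36], [[0, 0, 0], -0.48], [[0, 0, 0], -0.6], [[0, 0, 0], -0.72], [[0, 0, 0], -0.8], [[0, 0, 0], -0.8]])

```text
t: 32.7
tcp_pos: [0.4589, 0.0614, 0.1576]
orientation: [1.666, 0.784, -1.299]
ft_force: [-0.1, 0.3, -0.4]
gripper_width: 0.0855
```

Run:
```python
from h import *
im=imaging.get_image('wrist');c=imaging.calibration('wrist')
cv2.imwrite('pics/w5.png',im[:,:,::-1])
for d in imaging.cut_out('wrist','pillar_mid'):
    r=cv2.minAreaRect(np.argwhere(d['mask'])[:,::-1].astype(np.float32)); print(d['score'],d['bbox'],r,[w(c,q,.034).round(3) for q in cv2.boxPoints(r)])
to((.476,-.013,.029))
# predicted pillar corners
a=np.array([-.19,.982,0]);b=np.array([.982,.19,0]);C=np.array([.477,-.017,.017])
print(proj(c,[C+i*.032*a+j*.017*b+np.array([0,0,k*.017]) for i in(-1,1) for j in(-1,1) for k in (1,)]).round(0))
```

```text
0.91 [308.3, 235.8, 43.4, 82.0] ((328.5, 274.0), (82.0, 41.0), 90.0) [array([ 0.503, -0.048,  0.034]), array([ 0.467, -0.054,  0.034]), array([0.455, 0.019, 0.034]), array([0.487, 0.024, 0.034])]
0.81 [88.7, 431.7, 69.4, 48.3] ((121.5, 455.0), (48.0, 65.0), 90.0) [array([0.621, 0.133, 0.034]), array([0.574, 0.124, 0.034]), array([0.562, 0.149, 0.034]), array([0.606, 0.159, 0.034])]
p [0.4583 0.0612 0.1572] x [ 0.189 -0.683 -0.705] y [ 0.093 -0.702  0.706] z [-0.977 -0.199 -0.069] q [ 0.57  0.44  1.92 -0.81  1.21 -2.28]
shift cm [14.45 -3.67  0.63]
[[350. 236.]
 [311. 237.]
 [352. 306.]
 [309. 307.]]
```

View pics/w5.png

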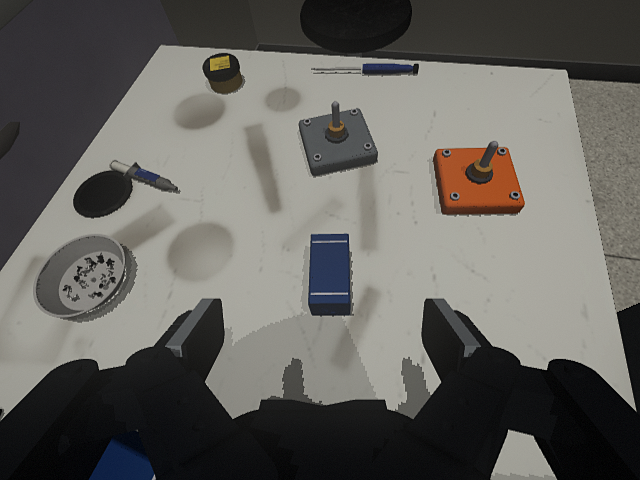

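Call:
drive_tool(rows=[[[2, -1.5, 0.2], -0.05], [[4, -3, 0.4], -0.1], [[6, -3.9, 0.5], -0.1], [[8, -3.9, 0.5], -0.1], [[10, -3.9, 0.5], -0.1], [[12, -3.9, 0.5], -0.1], [[13.2, -3.9, 0.5], -0.1], [[14, -3.9, 0.5], -0.1], [[14, -3.9, 0.5], -0.1], [[14, -3.9, 0.5], -0.1]])

```text
t: 33.63
tcp_pos: [0.4767, -0.0081, 0.0308]
orientation: [1.57, 0.783, -1.301]
ft_force: [-0.7, 0.3, 0.5]
gripper_width: 0.0854
```

Call:
drive_tool(rows=[[[0, 0, 0], 0], [[0, 0, 0], 0], [[0, 0, 0], 0], [[0, 0, 0], 0], [[0, 0, 0], 0], [[0, 0, 0], 0], [[0, 0, 0], 0], [[0, 0, 0], 0]], hand=0, force=60)

```text
t: 34.3
tcp_pos: [0.4768, -0.0078, 0.0313]
orientation: [1.571, 0.783, -1.299]
ft_force: [-3.0, 2.9, 6.0]
gripper_width: 0.0329
```

Run:
```python
from h import *
o=robot.get_obs();print(o['gripper_width'],o['ft_force']);to((.476,-.009,.15))
```

```text
0.03290432538011708 [-3.00833237  2.86908144  5.97289387]
p [ 0.4768 -0.0078  0.0313] x [ 0.19  -0.683 -0.705] y [ 0.188 -0.679  0.709] z [-0.963 -0.268 -0.   ] q [ 0.42  0.66  2.06 -1.07  0.93 -2.1 ]
shift cm [-8.3   8.48  0.1 ]
```

Call:
drive_tool(rows=[[[-2, 2, 0], 0], [[-4, 4, 0], 0], [[-6, 6, 0], 0], [[-8, 8, 0], 0.05], [[-10, 10, 0], 0.12], [[-10, 10, 0], 0.24], [[-10, 10, 0], 0.36], [[-10, 10, 0], 0.48], [[-10, 10, 0], 0.6], [[-10, 10, 0], 0.72], [[-10, 10, 0], 0.84], [[-10, 10, 0], 0.96]])

```text
t: 35.3
tcp_pos: [0.4762, -0.0073, 0.1723]
orientation: [2.536, 0.783, -1.3]
ft_force: [-0.4, -0.2, -1.7]
gripper_width: 0.0333
```

Call:
drive_tool(rows=[[[0, 0, 0], 0.12], [[0, 0, 0], 0.24], [[0, 0, 0], 0.36], [[0, 0, 0], 0.48], [[0, 0, 0], 0.6], [[0, 0, 0], 0.72], [[0, 0, 0], 0.84], [[0, 0, 0], 0.96], [[0, 0, 0], 1.08], [[0, 0, 0], 1.2], [[0, 0, 0], 1.32], [[0, 0, 0], 1.44]])

```text
t: 36.3
tcp_pos: [0.4756, -0.0072, 0.1717]
orientation: [-2.302, 0.784, -1.301]
ft_force: [1.7, -0.2, -1.8]
gripper_width: 0.0328
```

Call:
drive_tool(rows=[[[0, 0, 0], 0.12], [[0, 0, 0], 0.24], [[0, 0, 0], 0.36], [[0, 0, 0], 0.48], [[0, 0, 0], 0.6], [[0, 0, 0], 0.72], [[0, 0, 0], 0.74], [[0, 0, 0], 0.74]])

```text
t: 36.97
tcp_pos: [0.4753, -0.0072, 0.1714]
orientation: [-1.565, 0.785, -1.301]
ft_force: [0.0, 0.4, -1.1]
gripper_width: 0.0331
```

Run:
```python
from h import *
o=robot.get_obs();print(o['gripper_width'],o['ft_force'])
im=imaging.get_image('wrist');c=imaging.calibration('wrist')
cv2.imwrite('pics/w6.png',im[:,:,::-1]); to((.49,-.186,.15))
s=imaging.get_image('side');cv2.imwrite('pics/s6.png',s[:,:,::-1]);cv2.imwrite('pics/s6c.png',cv2.resize(s[140:350,220:500,::-1],None,fx=2.8,fy=2.8,interpolation=cv2.INTER_CUBIC))
```

```text
0.03313112315170635 [ 0.00720956  0.37583728 -1.06043939]
p [ 0.4754 -0.0072  0.1715] x [ 0.188 -0.682 -0.707] y [-0.183  0.683 -0.708] z [0.965 0.263 0.004] q [ 0.42  0.4   1.96 -0.88  1.14  0.69]
shift cm [ 13.99 -10.95  -3.3 ]
```

View pics/s6c.png

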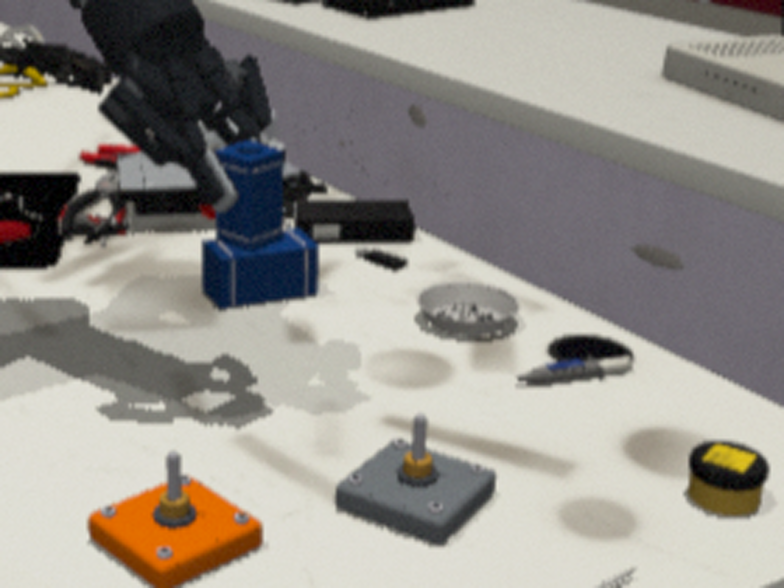

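The pillar is upright and its top face shows a dark ring, so the hole is up. Next I'll triangulate the pin and check where the solid end sits in the hand.

Run:
```python
from h import *
o,p,M=state();c=imaging.calibration('wrist');Rm=cv2.Rodrigues(np.array(c['rvec']))[0];C=-Rm.T@np.ravel(c['tvec'])
ct=M.T@(C-p); Rt=Rm@M  # world->cam = Rt @ M^T
def ray(K,Rw,Cw,px): d=Rw.T@np.linalg.inv(K)@np.array([*px,1.]); return Cw,d/np.linalg.norm(d)
def camray(n,px):
    k=imaging.calibration(n);r=cv2.Rodrigues(np.array(k['rvec']))[0];return ray(k['camera_matrix'],r,-r.T@np.ravel(k['tvec']),px)
p5=np.array([.4583,.0612,.1572]);M5=np.c_[[.189,-.683,-.705],[.093,-.702,.706],[-.977,-.199,-.069]]
r5=ray(c['camera_matrix'],Rt@M5.T,p5+M5@ct,(335.5,102))
p4=np.array([.4969,-.0031,.1722]);M4=np.c_[[.033,-.013,-.999],[.993,-.117,.034],[-.117,-.993,.009]]
r4=ray(c['camera_matrix'],Rt@M4.T,p4+M4@ct,(588,214))
rs=camray('side',(370,290))
for n,r in (('w5',r5),('w4',r4),('side',rs)): print(n,(r[0]+r[1]*(.062-r[0][2])/r[1][2]).round(4))
A=sum(np.eye(3)-np.outer(d,d) for _,d in (r5,r4,rs));b=sum((np.eye(3)-np.outer(d,d))@q for q,d in (r5,r4,rs));print('tri',np.linalg.solve(A,b).round(4))
print('topbase',w(imaging.calibration('top'),(427,254.5),.032))
im=cv2.imread('pics/w6.png')
def T(v): return p+M@np.array(v)
s=np.array([.039,.0186,0]);h=np.array([-.709,-.704,0]);u=np.array([-.704,.709,0]);z=np.array([0,0,1.])
for e in (s,s+.064*h):
    pts=proj(c,[T(e+a*.017*u+b*.017*z) for a,b in((-1,-1),(-1,1),(1,1),(1,-1))])
    cv2.polylines(im,[pts.round().astype(int)],True,(0,255,255),1)
cv2.imwrite('pics/w6o.png',im); print(T(s),M@h)
```

```text
w5 [ 0.5021 -0.1881  0.062 ]
w4 [ 0.5024 -0.1936  0.062 ]
side [ 0.4999 -0.1945  0.062 ]
tri [ 0.5023 -0.1925  0.0604]
topbase [ 0.49959194 -0.18880459  0.032     ]
[ 0.47940917 -0.02111081  0.13080153] [-0.00507526  0.00300602  0.99913072]
```

View pics/w6o.png

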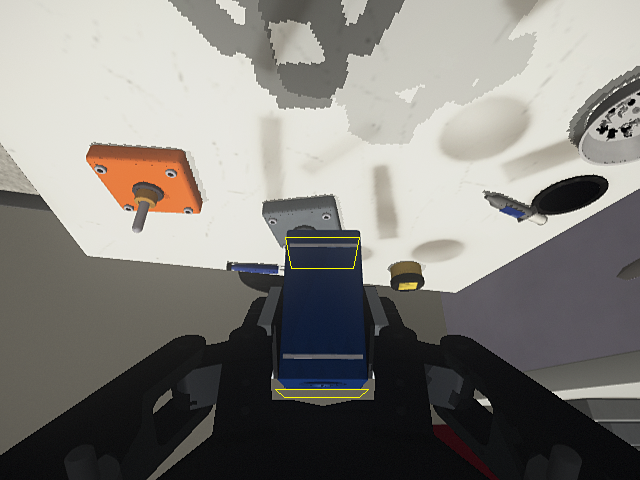

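Call:
drive_tool(rows=[[[2, -1.7, -0.4], 0], [[4, -3.4, -0.8], 0], [[6, -5, -1.2], 0], [[8, -6.7, -1.6], 0], [[10, -8, -1.9], 0], [[12, -9.2, -2.2], 0], [[13.3, -9.9, -2.4], 0], [[13.9, -10.1, -2.4], 0], [[13.9, -10.1, -2.4], 0], [[13.9, -10.1, -2.4], 0]])

```text
t: 37.9
tcp_pos: [0.4968, -0.1771, 0.1444]
orientation: [-1.566, 0.785, -1.302]
ft_force: [0.1, -0.2, -2.0]
gripper_width: 0.033
```

Run:
```python
from h import *
o=robot.get_obs();print(o['gripper_width'],o['ft_force'],o['t'])
to((.497,-.177,.1065))
s=imaging.get_image('side');c=imaging.calibration('side');_,p,M=state()
im=s[:,:,::-1].copy()
B=p+M@np.array([.039,.0186,0])-np.array([0,0,.0035]); print('end',B)
q=proj(c,[B,(.501,-.191,.062)]);print(q)
im=cv2.resize(im[160:360,260:480],None,fx=3.5,fy=3.5,interpolation=cv2.INTER_CUBIC)
for a in q: cv2.circle(im,tuple(((a-[260,160])*3.5).astype(int)),3,(0,255,255),-1)
cv2.imwrite('pics/s7.png',im)
```

```text
0.03298262000374133 [ 0.14905176 -0.23574218 -2.01552693] 37.9
p [ 0.4968 -0.1771  0.1444] x [ 0.188 -0.682 -0.707] y [-0.183  0.683 -0.707] z [0.965 0.262 0.003] q [ 0.04  0.41  2.06 -1.14  0.86  0.64]
shift cm [2.68 2.69 0.01]
end [ 0.50100821 -0.19058806  0.10037776]
[[370.2853177  268.59833546]
 [369.29537742 289.01379305]]
```

View pics/s7.png

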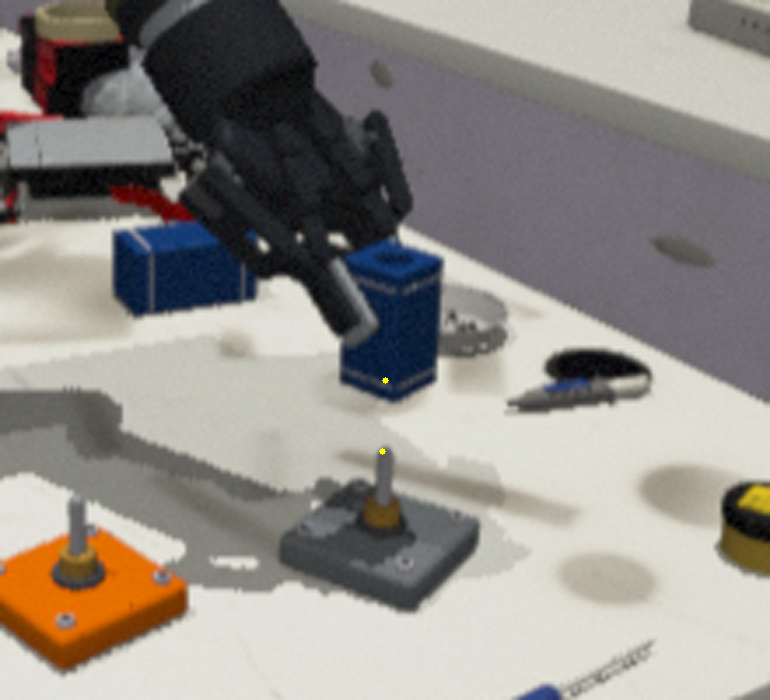

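Hole clearly up in view at (393,258). The bottom is centred over the pin. Next I'll descend gently.

Call:
drive_tool(rows=[[[0.6, 0.6, 0], 0], [[1.2, 1.2, 0], 0], [[1.7, 1.7, 0], 0], [[2.1, 2.1, 0], 0], [[2.3, 2.3, 0], 0], [[2.5, 2.5, 0], 0], [[2.5, 2.5, 0], 0], [[2.5, 2.5, 0], 0]])

```text
t: 38.62
tcp_pos: [0.4973, -0.1765, 0.1093]
orientation: [-1.566, 0.785, -1.3]
ft_force: [-0.5, -0.8, -2.2]
gripper_width: 0.0329
```

Call:
drive_tool(rows=[[[0.1, 0.1, 0], 0], [[0.2, 0.2, 0], 0], [[0.3, 0.3, 0], 0], [[0.3, 0.3, 0], 0], [[0.3, 0.3, 0], 0]])

```text
t: 39.03
tcp_pos: [0.4976, -0.1766, 0.1053]
orientation: [-1.565, 0.784, -1.3]
ft_force: [0.4, 0.7, 0.2]
gripper_width: 0.0332
```

Call:
drive_tool(rows=[[[0.1, 0.1, 0], 0], [[0.2, 0.2, 0], 0], [[0.3, 0.3, 0], 0], [[0.35, 0.35, 0], 0], [[0.35, 0.35, 0], 0], [[0.35, 0.35, 0], 0]])

```text
t: 39.53
tcp_pos: [0.4977, -0.1766, 0.1005]
orientation: [-1.565, 0.784, -1.3]
ft_force: [-0.8, 0.2, 2.2]
gripper_width: 0.033
```

Call:
drive_tool(rows=[[[0.1, 0.1, 0], 0], [[0.2, 0.2, 0], 0], [[0.2, 0.2, 0], 0], [[0.2, 0.2, 0], 0], [[0.2, 0.2, 0], 0], [[0.2, 0.2, 0], 0]])

```text
t: 40.03
tcp_pos: [0.4977, -0.1766, 0.0977]
orientation: [-1.565, 0.784, -1.3]
ft_force: [-0.2, 0.9, 2.7]
gripper_width: 0.0331
```

Run:
```python
from h import *
F=[]
print(robot.get_obs()['ft_force'],robot.get_obs()['gripper_width']);to((.497,-.177,.197))
s=imaging.get_image('side');cv2.imwrite('pics/s8.png',cv2.resize(s[190:350,290:450,::-1],None,fx=3.5,fy=3.5,interpolation=cv2.INTER_CUBIC))
```

```text
[-0.20591351  0.85998984  2.66041362] 0.03305952044933261
p [ 0.4977 -0.1766  0.0977] x [ 0.19  -0.682 -0.706] y [-0.184  0.682 -0.708] z [0.965 0.264 0.004] q [ 0.04  0.51  2.1  -1.25  0.81  0.82]
shift cm [-7.   -7.04 -0.04]
```

View pics/s8.png

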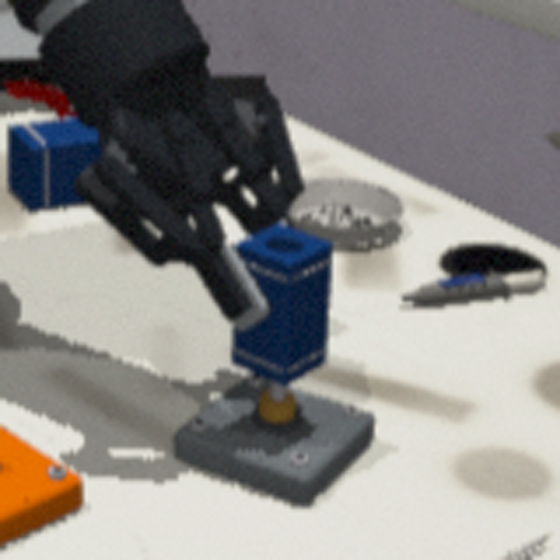

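Force rose about 4.7 N over the free-hanging reading, so the pin is about halfway or a little more down and the end is solid. The picture shows it centred. Lifting.

Call:
drive_tool(rows=[[[-0.4, -0.4, 0], 0], [[-1, -1, 0], 0], [[-2, -2, 0], 0], [[-3.2, -3.2, 0], 0], [[-4.4, -4.4, 0], 0], [[-5.5, -5.5, 0], 0], [[-6.3, -6.3, 0], 0], [[-6.8, -6.8, 0], 0], [[-6.9, -6.9, 0], 0], [[-6.9, -6.9, 0], 0], [[-6.9, -6.9, 0], 0], [[-6.9, -6.9, 0], 0]])

```text
t: 41.08
tcp_pos: [0.4968, -0.1766, 0.1943]
orientation: [-1.567, 0.785, -1.301]
ft_force: [-0.1, -0.2, -2.1]
gripper_width: 0.0328
```

Call:
drive_tool(rows=[[[0, 0, 0], 0], [[0, 0, 0], 0], [[0, 0, 0], 0], [[0, 0, 0], 0]])

```text
t: 41.42
tcp_pos: [0.4967, -0.1766, 0.1939]
orientation: [-1.568, 0.785, -1.302]
ft_force: [0.4, -0.3, -1.8]
gripper_width: 0.0326
```

Run:
```python
from h import *
o=robot.get_obs();print(o['ft_force'],o['gripper_width'],np.abs(o['dq']).max());_,p,M=state();B=p+M@np.array([.039,.0186,0])-np.array([0,0,.0035]);print('end',B,'axis',M@np.array([-.709,-.704,0]))
s=imaging.get_image('side');cv2.imwrite('pics/s9.png',cv2.resize(s[110:350,270:470,::-1],None,fx=2.4,fy=2.4,interpolation=cv2.INTER_CUBIC))
```

```text
[ 0.35675861 -0.28184896 -1.75319747] 0.03258835014156557 0.004577312781162602
end [ 0.50054354 -0.19049451  0.14971533] axis [-0.00261547  0.00324662  0.99913944]
```

View pics/s9.png

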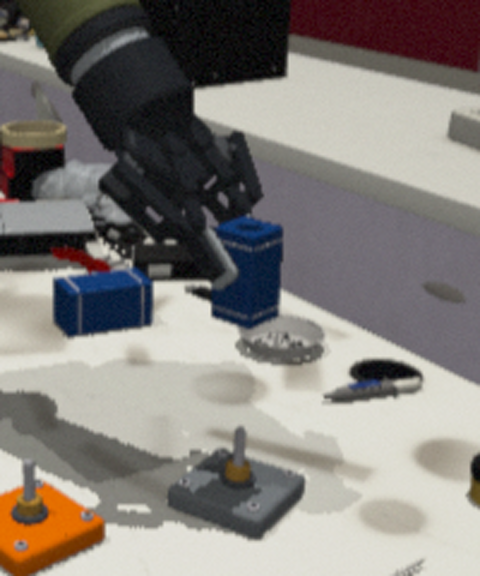

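The pillar is held upright with the hole up, the pin has sprung back, and nothing else has moved. Handing in.

```bash
python3 -c "
from cell import ticket
print(ticket.sign_off())"
```

```text
the job is handed in; nothing more can be done
None
```

The job is handed in at about 41.5 s of the 72 s. The arm is holding the pillar upright over the feeler pin with the hole up. The sign-off gives no verdict, so the outcome rests on my own checks.

**What I did:** The drive only turns the tool about its own axis. I tilted the tool about 45° by pushing against the arm's reach limits in free air. I then gripped the lying pillar and gave it a half turn to bring it upright. Its bored end showed as a faint disc in the wrist camera, so I set it lying with that end facing the right way before this. No turning over was needed at the pin.

**Feel on the pin:** The pin met solid metal. The reading rose about 4.7 N above the free-hanging value, with about 7.5 mm of travel after first contact. By the spring figures given, 4.7 N means 8–11 mm of pin travel, so a little over halfway rather than exactly half. I held it there for at least 0.4 s. The side picture showed the end centred on the pin.

**Last checks:**
- **Position:** the solid end is about 150 mm above the bench and within about 5 mm of the pin's measured position.
- **Upright:** the pillar's axis is within about 1° of vertical, worked out from the grip and the tool pose, and the hole is visible on top.
- **Grip:** the fingers stand at 33 mm, and the arm is at rest.
- **Pin and bystanders:** in the last side picture the pin is back up, and the bystanders in view look undisturbed. The mouse is not in that picture and I did not measure the bystanders again.

**Disagreements:** The four pin position readings differed by up to 6 mm. The pillar sat about 3.5 mm lower in the grip than I predicted, so I allowed for that before lowering it.

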